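# Fetch the hexagonal gift tin from behind the display jars

## Task

A customer wants the low hexagonal gift tin that stands at the back of the little wooden display plinth, behind the tall round jar and the tall square tin. First stand both tall ones upright on the wooden side board, then lift the hexagonal tin out and set it flat in the open pastry tray; only then put the tall ones back upright on the plinth, the round jar centred on the round gold card and the square tin centred on the square gold card with its sides parallel to the card's. Leave the low round tin and the little ramekin beside it where they stand, and tip none of these things over.

Things in the scene. Friction and masses are not known exactly. Their poses are not given: they have to be found in the camera images.
- jar: tall round white ceramic jar, 62 mm diameter, straight sides to 105 mm, then a flush pale wooden lid to 118 mm and a small 20 mm wide knob to 130 mm; about 350 g. Origin: centre of the underside, z up. At the start it stands on the round gold card.
- tin: tall square plain steel tin, 58 x 58 mm, 115 mm tall, about 300 g, sides parallel to its x and y axes. Origin: centre of the underside, z up. At the start it stands on the square gold card.
- hex_tin: low hexagonal brass gift tin, 60 mm across flats (69 mm across corners), 50 mm tall, about 250 g; pairs of flats face along its x axis and at 60 and 120 degrees to it. Origin: centre of the underside, z up. At the start it stands on the plinth itself, at the middle of its back half, turned at most 0.2 rad from the plinth.
- card_round: round gold card, 76 mm diameter, 4 mm thick, fixed on the front half of the plinth, left or right: the jar's place. Origin: centre of the underside (on the plinth's top), z up.
- card_square: square gold card, 74 x 74 mm, 4 mm thick, fixed on the front half of the plinth, on the other side, sides parallel to its x and y axes: the square tin's place. Origin: centre of the underside (on the plinth's top), z up. The two cards' centres are 96 mm apart along the plinth's y and 35 mm in front of its centre.
- plinth: fixed dark wooden display plinth, 170 mm (x) by 240 mm (y), 20 mm thick. Origin: centre of the underside, on the table; its x axis points from its front (robot side) to its back, z up. On it stand the jar, the three tins and the ramekin.
- board: fixed pale wooden side board for putting things aside, 220 mm (x) by 150 mm (y), 15 mm thick, empty at the start, on the left or the right of the plinth. Origin: centre of the underside, on the table, z up.
- card_tray: fixed open cardboard pastry tray with a gold floor, empty, on the other side of the plinth. Inner floor 168 x 168 mm, 3 mm above the table; walls 30 mm high, leaning outward; a small tab on its -x side. Origin: centre of the underside, on the table, z up.
- round_tin: low round brass tin, 50 mm diameter, 45 mm tall, at one back corner of the plinth, about 90 mm to the side of the plinth's middle line; it stays where it is. Origin: centre of the underside, z up.
- ramekin: little white ceramic ramekin, 50 mm across the rim, 38 mm tall, at the other back corner of the plinth; it stays where it is. Origin: centre of the underside, z up.
Not all that is in view belongs to the job. What is shaped like the round_tin but blue, purple or turquoise is not meant.

How it is judged:
By the outcome, as a careful person would: the job done as asked, in the order asked, and still so for the second after the job is handed in, with the robot touching nothing.
It also fails if it takes over 128 s, if anything falls off the work surface, if the arm or the gripper's body presses on something with over 40 N, if the wrist force passes 120 N, or if a joint passes its speed limit or range.

## Robot

A 6-joint arm with a two-finger parallel gripper is mounted at the origin on the work surface. World frame = base frame: x ahead of the robot, y to its left, z up, the work surface at z = 0. Lengths are in m, angles in rad, forces in N, time in s.
With the tool pointing down it reaches from about 0.325 to 0.875 m from the base axis. Payload 4.4 kg.
Tool frame: the origin (TCP) lies at the very end of the fingers, on their centre line; the grasp point (between the pads) lies env.grip_depth behind it (env.grip_depth is the distance from the TCP to the grasp point, in m); z points along the fingers, y is the direction in which the jaws open and shut (so a half turn about z gives the same grasp; the last joint's range is limited). The gripper opens to 85 mm and grips with 20 to 120 N. Pads are 22 mm wide; open, the fingers measure 114 mm over their backs; the gripper's body (76 mm by 85 mm) begins 54 mm behind the grasp point. The pads swing forward as they close: fully open they stand 13 mm farther back than shut.
Start: joints at [-1.425, 0.207, 1.542, -0, 1.393, -0.15], TCP at [0.168, -0.55, 0.231] pointing down, gripper open.
Joint ranges: [-2.73, 2.73], [-0.86, 2.22], [0.23, 2.46], [-1.11, 4.25], [0.08, 2.63], [-2.82, 2.82]. Speed limits (rad/s): [2.79, 2.79, 3.14, 3.14, 3.14, 3.14].

## Interface

Orientations are given as a unit quaternion [x, y, z, w].
In Python, from plant import env gives the robot as it stands.
- The arm moves only by the tool send_rows, never from a script. Its argument "deltas" is a list of rows, each a list of 5 numbers: the finger opening in mm, from 0 to 85.4, then the shift along the tool's x, y, z in mm, then the turn about the tool's z in rad. In form: [[claw, tx, ty, tz, turn], ...]. A call has 1 to 12 rows; each row is the pose to reach, as a shift and turn from the pose measured when the call began, along the tool's axes at that moment; what a row does not reach only later rows make up. A row lasts 1/8 s, in which the tool goes at most 62.5 mm and 10.7 degrees, less where a joint would pass 70% of its speed; a pose out of reach is approached as far as the arm can. A call with a gripper value outside its range is refused whole. The fingers move at their own pace and stop on an object; "force" is the grip in N (left out, the last holds). Time passes only in rows, so rows that repeat a pose let the fingers close. It gives the time, the measured TCP pose, the force and the opening at its end, in the units of the state.
- env.state(): the state, without advancing time (a new reading comes with each control period).
- env.grab_frame(name): name is "side" or "top"; returns a dict with "color" (400x640x3 uint8, blue, green, red), "vfov" (degrees; the focal length in pixels is half the picture's height over the tangent of half this angle, whatever the lens; pixels are square), "cx", "cy" (the principal point, pixels), "k1" (the pictures are not rectified: a ray, as slopes to the right and down, at radius r is drawn at 1 + k1 r^2 times it, then the intrinsics apply), "T" (4x4, takes a point from camera to world coordinates). Camera axes: x right, y up, looking along -z (the intrinsics and any distortion apply to the point x, -y, -z); pixel columns grow to the right and rows downward; lengths in m; the calibration is good to about 2 mm. A picture is of the moment at which its call begins. There is no depth.
- env.sign_off(): hands the job in, once; it reports no verdict.
Trained networks look in a picture, given as the dict that the camera call returned (one of the last four; its "shot" number tells which), for a name from the list of things; names that differ only in an ending like _2 or _b are one class to them, and where a whole thing is asked for, a point or a joint stands for the part that bears it (a point fixed in the world has none). Each returns a list of dicts, best first, with "conf" (0 to 1); they miss things now and then, are a little off and sometimes report something else, mostly with a low value. They report only what shows in the picture. A call takes as long as a camera call. They do not tell look-alikes from the thing itself.
- env.silhouettes(picture, name): "region" (400x640 bool, what is visible of it) and "box" ([centre column, centre row, width, height] in pixels, round what is visible of it).
The state is a dict: "time": time; "joint_pos": joint angles; "qvel": joint speeds; "effort": joint torques, N m; "ee_pos": TCP position; "tcp_rot": TCP orientation; "force": force on the tool from outside, world axes, zero at the start; "moment": the same for the moment, N m; "grip_width": finger opening in m.
Only numpy, scipy, OpenCV 4.12 (cv2) and the standard library are available. Lean on these libraries where they do the work, as an engineer would, in place of code of your own. Each camera call takes 0.05 s, during which the arm holds its last target.

## Working session

There is one attempt and no reset: what is moved stays moved. The work goes in short steps, Python scripts to look and compute and a tool call to move; the robot and the scene stay as the last step left them, time stands still between calls to the robot, and variables do not carry over. Pictures are saved under pics/ and viewed, and the job is handed in when it is done.

Besides the shell and the picture viewer there is one more tool, called as name(argument=value, ...) on one line, values as JSON. send_rows: Moves the arm, as the interface text tells. Its arguments: {"type":"object","properties":{"deltas":{"type":"array"},"force":{"type":"number"}},"required":["deltas"]}

```bash
ls; mkdir -p pics
cat > h.py <<'E'
import numpy as np,cv2
from plant import env
def f_of(p): return 200/np.tan(np.radians(p["vfov"])/2)
def proj(p,X):
    X=np.atleast_2d(X); T=np.linalg.inv(p["T"]); c=X@T[:3,:3].T+T[:3,3]
    s=np.c_[c[:,0]/-c[:,2],-c[:,1]/-c[:,2]]; r2=(s**2).sum(1,keepdims=True)
    s=s*(1+p["k1"]*r2); return s*f_of(p)+[p["cx"],p["cy"]]
def unproj(p,uv,z):
    uv=np.atleast_2d(uv).astype(float); d=(uv-[p["cx"],p["cy"]])/f_of(p); s=d.copy()
    for _ in range(20): s=d/(1+p["k1"]*(s**2).sum(1,keepdims=True))
    D=np.c_[s[:,0],-s[:,1],-np.ones(len(s))]@p["T"][:3,:3].T; o=p["T"][:3,3]
    return o+D*((z-o[2])/D[:,2])[:,None]
E
python3 - <<'E'
from h import *
for n in("side","top"):
    p=env.grab_frame(n); cv2.imwrite(f"pics/{n}0.png",p["color"]); print(n,p["vfov"],p["cx"],p["cy"],p["k1"],p["T"].round(3).tolist(), p["color"].shape)
    for o in "jar tin hex_tin card_round card_square plinth board card_tray round_tin ramekin".split():
        print(o,[(round(r["conf"],2),np.round(r["box"]).tolist(),int(r["region"].sum())) for r in env.silhouettes(p,o)])
print(env.state(),env.grip_depth)
E
```

```text
pics
side 48.43095803080206 313.4227410629343 203.8742395450831 0.002233185081962701 [[-0.833, 0.428, -0.351, 0.253], [-0.554, -0.65, 0.52, 0.46], [-0.005, 0.628, 0.778, 0.744], [0.0, 0.0, 0.0, 1.0]] (400, 640, 3)
jar []
tin [(0.89, [318.0, 173.0, 37.0, 64.0], 1794)]
hex_tin [(0.61, [270.0, 189.0, 21.0, 39.0], 552)]
card_round [(0.59, [294.0, 227.0, 38.0, 21.0], 221)]
card_square [(0.48, [324.0, 199.0, 32.0, 25.0], 113)]
plinth [(0.7, [288.0, 214.0, 128.0, 106.0], 2929), (0.3, [285.0, 354.0, 161.0, 92.0], 8637)]
board [(0.67, [284.0, 356.0, 163.0, 89.0], 8542)]
card_tray [(0.6, [424.0, 144.0, 114.0, 81.0], 5600)]
round_tin [(0.9, [247.0, 219.0, 26.0, 33.0], 767), (0.86, [230.0, 266.0, 28.0, 38.0], 822), (0.72, [178.0, 265.0, 25.0, 34.0], 785), (0.68, [191.0, 309.0, 34.0, 34.0], 865)]
ramekin [(0.54, [292.0, 161.0, 18.0, 20.0], 309)]
top 50.64783229426175 322.5294648816932 192.31019204581312 -0.0988574188813637 [[-0.028, 0.996, -0.09, 0.46], [-1.0, -0.029, -0.005, 0.004], [-0.007, 0.09, 0.996, 1.161], [0.0, 0.0, 0.0, 1.0]] (400, 640, 3)
jar [(0.68, [310.0, 182.0, 26.0, 26.0], 573)]
ti
[... 634 characters left out ...]
150.0, 19.0, 20.0], 276)]
{'time': 1.1, 'joint_pos': array([-1.42449439e+00,  2.06634004e-01,  1.54147029e+00, -2.83775134e-06,
        1.39348780e+00, -1.50509920e-01]), 'qvel': array([ 0.00239177, -0.0015097 ,  0.00055722,  0.00013285,  0.00228361,
       -0.00110292]), 'effort': array([-5.30881807e-04, -3.83061469e+01, -2.91978067e+01, -4.04994871e-04,
        6.42803789e-04,  1.62857367e-05]), 'ee_pos': array([ 0.16815756, -0.54988123,  0.23127646]), 'tcp_rot': array([ 9.89008000e-01,  1.47862019e-01, -1.39721147e-06,  2.74618340e-07]), 'force': array([-0.34117356,  0.48235881, -0.0383149 ]), 'moment': array([0.00865859, 0.00173012, 0.03884373]), 'grip_width': 0.08514813809955263} 0.0187
```

Run:
```python
import cv2
a=cv2.imread("pics/top0.png")[120:300,180:500]; cv2.imwrite("pics/top0c.png",cv2.resize(a,(800,450),interpolation=cv2.INTER_CUBIC))
a=cv2.imread("pics/side0.png")[90:400,140:500]; cv2.imwrite("pics/side0c.png",cv2.resize(a,(696,600),interpolation=cv2.INTER_CUBIC))
```

```text
(no output)
```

View pics/top0c.png

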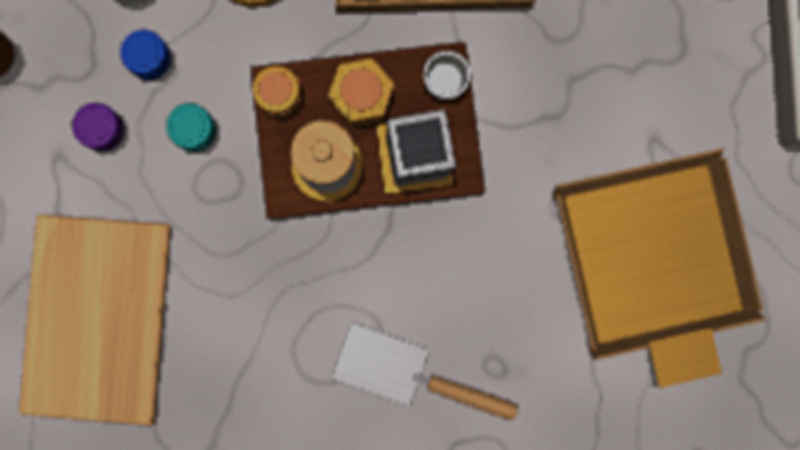

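View pics/side0c.png

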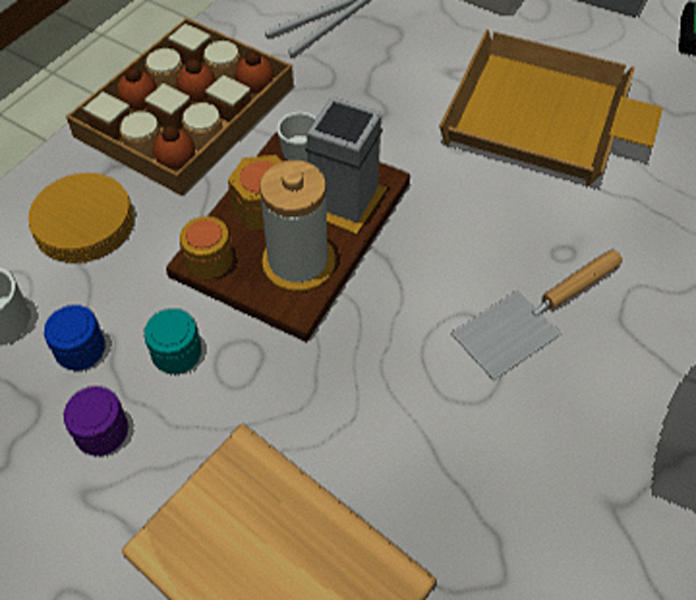

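Run:
```python
import cv2
a=cv2.imread("pics/top0.png")[132:212,274:380]; cv2.imwrite("pics/top0d.png",cv2.resize(a,None,fx=7,fy=7,interpolation=cv2.INTER_CUBIC))
a=cv2.imread("pics/side0.png")[138:270,222:356]; cv2.imwrite("pics/side0d.png",cv2.resize(a,None,fx=4.5,fy=4.5,interpolation=cv2.INTER_CUBIC))
```

```text
(no output)
```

View pics/top0d.png

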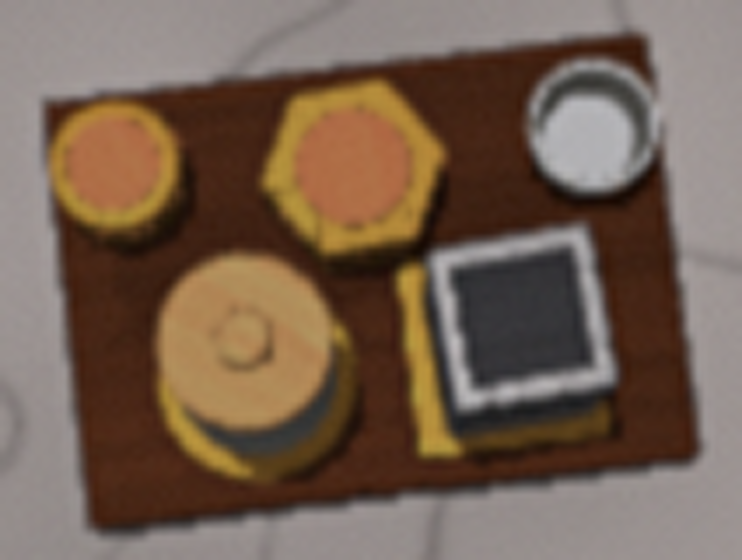

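View pics/side0d.png

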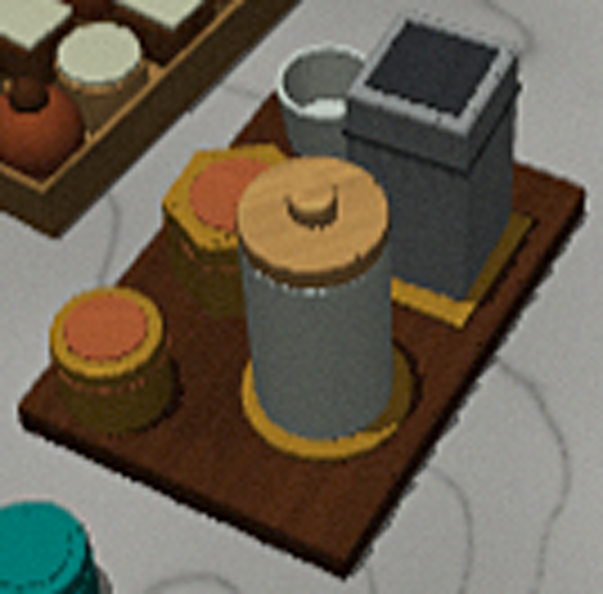

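```bash
cat > fit0.py <<'E'
from h import *
from scipy.optimize import least_squares
P={n:env.grab_frame(n) for n in("side","top")}
def px(n,l):
    l=np.array(l,float); return (l+.5)/7-.5+[274,132] if n=="top" else (l+.5)/4.5-.5+[222,138]
def poly(pts,x,y,a,z):
    pts=np.array(pts,float);c,s=np.cos(a),np.sin(a); q=pts@np.array([[c,s],[-s,c]])+[x,y]
    return np.c_[q,np.full(len(q),z)]
def fit(name,obs,x0):  # obs list (cam, pix, model pts, z)
    def r(v,o): return np.concatenate([(proj(P[n],poly(m,*v,z))-px(n,l)).ravel() for n,l,m,z in o])
    for lab,o in [("both",obs)]+[(q[0],[q]) for q in obs]:
        s=least_squares(r,x0,args=(o,)); print(name,lab,s.x.round(4),"rms px",np.sqrt((s.fun**2).mean()).round(2))
X,Y=.085,.12
sq=lambda h:[(h,h),(h,-h),(-h,-h),(-h,h)]
fit("plinth",[("top",[(46,102),(645,36),(698,460),(95,528)],[(X,Y),(X,-Y),(-X,-Y),(-X,Y)],.02),
  ("side",[(22,410),(583,192),(345,555)],[(X,Y),(-X,-Y),(-X,Y)],.02)],[.56,0,0.1])
fit("tin",[("top",[(427,250),(588,226),(616,388),(460,408)],sq(.029),.139),
  ("side",[(408,18),(518,58),(470,135),(346,110)],[(.029,-.029),(-.029,-.029),(-.029,.029),(.029,.029)],.139)],[.55,-.05,.1])
R=.06/np.sqrt(3); hx=[(R*np.cos(np.radians(30+60*k)),R*np.sin(np.radians(30+60*k))) for k in range(6)]
# top: clockwise from upper-left
fit("hex",[("top",[(300,92),(385,80),(446,155),(413,240),(317,253),(264,185)],[hx[0],hx[5],hx[4],hx[3],hx[2],hx[1]],.07),
 ("side",[(196,150),(165,200),(180,240)],[hx[0],hx[1],hx[2]],.07)],[.6,0,.1])
for n,l,z,w in [("top",(245,341),.142,"jar"),("side",(313,219),.142,"jar"),("top",(117,160),.065,"rt"),("side",(107,332),.065,"rt"),("top",(593,127),.058,"ram")]:
    print(w,n,unproj(P[n],px(n,[l]),z).round(4))
# cards: edges
print("card_round top leftmost/bottom", unproj(P["top"],px("top",[(160,392),(195,455),(260,480)]),.024).round(4))
print("card_sq top corners", unproj(P["top"],px("top",[(400,265),(425,458)]),.024).round(4), "side",unproj(P["side"],px("side",[(463,328),(535,215)]),.024).round(4))
E
python3 fit0.py
```

```text
plinth both [ 0.6198 -0.0027  0.0911] rms px 0.98
plinth top [ 0.6197 -0.0033  0.085 ] rms px 0.63
plinth side [ 0.6201 -0.0019  0.0989] rms px 1.21
tin both [ 0.5862 -0.0525  0.1509] rms px 1.3
tin top [ 0.5881 -0.0549  0.132 ] rms px 0.47
tin side [ 0.5841 -0.0496  0.1667] rms px 1.19
hex both [ 0.6612  0.0008 -0.2757] rms px 5.22
hex top [0.6551 0.0021 0.1178] rms px 0.35
hex side [ 0.6576  0.0058 -1.0285] rms px 1.37
jar top [[0.5824 0.0419 0.142 ]]
jar side [[0.5802 0.0457 0.142 ]]
rt top [[0.6615 0.0911 0.065 ]]
rt side [[0.6587 0.0941 0.065 ]]
ram top [[ 0.6701 -0.0886  0.058 ]]
card_round top leftmost/bottom [[0.5777 0.0796 0.024 ]
 [0.5529 0.0666 0.024 ]
 [0.5425 0.0418 0.024 ]]
card_sq top corners [[ 0.6245 -0.0146  0.024 ]
 [ 0.5492 -0.022   0.024 ]] side [[ 0.5488 -0.0194  0.024 ]
 [ 0.5571 -0.0959  0.024 ]]
```

```bash
cat > plan.py <<'E'
import numpy as np,sys
from h import *
def pose():
    s=env.state(); q=s["tcp_rot"]
    from scipy.spatial.transform import Rotation as R
    M=R.from_quat(q).as_matrix(); return s,M,s["ee_pos"],np.arctan2(M[1,0],M[0,0])
def rel(*targets):
    """targets: (x,y,z,psi) -> tool-frame mm + turn from current pose"""
    s,M,p,psi=pose(); print("t",round(s["time"],2),"p",p.round(4),"psi",round(psi,3),"w",round(s["grip_width"],4),"F",s["force"].round(1))
    for t in targets:
        d=M.T@(np.array(t[:3])-p)*1000; tu=-(t[3]-psi); print(np.round(t,4).tolist(),"->",d.round(1).tolist(),round(tu,3))
E
python3 - <<'E'
from h import *
import cv2
from scipy.optimize import least_squares
exec(open("fit0.py").read().split("X,Y=")[0].split("from scipy")[1].join(["from scipy",""]))
def px(n,l):
    l=np.array(l,float); return (l+.5)/2.5-.5+[180,120] if n=="top" else (l+.5)/(600/310)-.5+[140,90]
X,Y=.11,.075
fit("board",[("top",[(38,215),(170,225),(155,423),(22,412)],[(X,Y),(X,-Y),(-X,-Y),(-X,Y)],.015),("side",[(124,551),(242,426),(436,579)],[(X,Y),(X,-Y),(-X,-Y)],.015)],[.45,.28,0])
h=.084
fit("tray floor",[("top",[(567,202),(712,166),(743,310),(597,344)],[(h,h),(h,-h),(-h,-h),(-h,h)],.003),],[.45,-.28,0])
from plan import rel
rel((.5815,.043,.25,.088),(.5815,.043,.0935,.088))
E
```

```text
board both [ 0.4207  0.3007 -0.0954] rms px 1.53
board top [ 0.4226  0.2976 -0.0945] rms px 0.83
board side [ 0.4198  0.3022 -0.0969] rms px 1.66
tray floor both [ 0.4739 -0.3164  0.1823] rms px 1.14
tray floor top [ 0.4739 -0.3164  0.1823] rms px 1.14
t 1.3 p [ 0.1682 -0.5499  0.2313] psi 0.297 w 0.0855 F [-0.9  0.3  0.1]
[0.5815, 0.043, 0.25, 0.088] -> [568.7, -446.0, -18.7] 0.209
[0.5815, 0.043, 0.0935, 0.088] -> [568.7, -446.0, 137.8] 0.209
```

send_rows(deltas=[[85,20,-16,-2,0.01],[85,60,-47,-5,0.03],[85,115,-90,-8,0.05],[85,175,-137,-10,0.07],[85,235,-184,-12,0.1],[85,295,-231,-14,0.12],[85,355,-278,-16,0.15],[85,415,-325,-18,0.17],[85,470,-368,-19,0.19],[85,520,-408,-19,0.209],[85,555,-435,-19,0.209],[85,568.7,-446,-19,0.209]], force=40)

```text
time: 2.8
ee_pos: [0.5703, 0.027, 0.2505]
tcp_rot: [0.999, 0.044, 0.0, 0.0]
force: [0.6, -0.7, -0.2]
grip_width: 0.0852
```

```bash
python3 -c "
from plan import *
rel((.5815,.043,.25,.088),(.5815,.043,.0935,.088))
p=env.grab_frame('side'); cv2.imwrite('pics/s1.png',cv2.resize(p['color'][60:300,180:460],None,fx=2.5,fy=2.5))"
```

```text
t 2.8 p [0.5703 0.027  0.2505] psi 0.088 w 0.0852 F [ 0.6 -0.7 -0.2]
[0.5815, 0.043, 0.25, 0.088] -> [12.6, -15.0, 0.5] 0.0
[0.5815, 0.043, 0.0935, 0.088] -> [12.5, -15.1, 157.0] 0.0
```

View pics/s1.png

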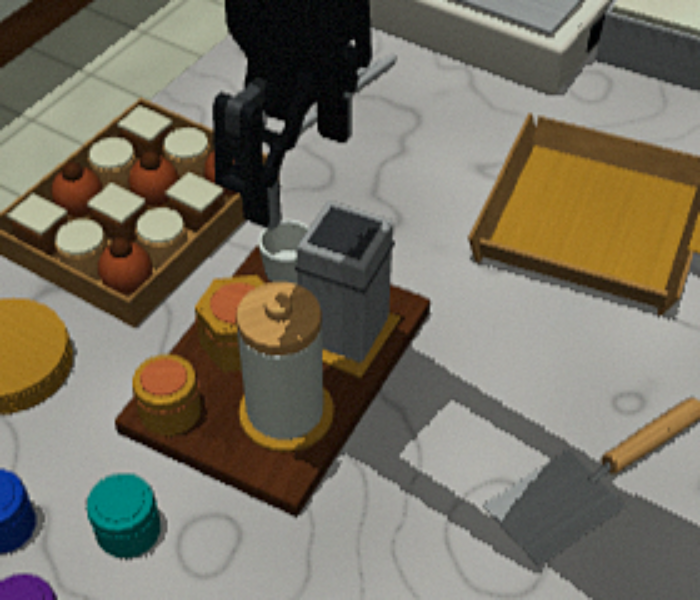

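send_rows(deltas=[[85,12.5,-15,0,0],[85,12.5,-15,10,0],[85,12.5,-15,40,0],[85,12.5,-15,75,0],[85,12.5,-15,110,0],[85,12.5,-15,140,0],[85,12.5,-15,157,0],[85,12.5,-15,157,0]])

```text
time: 3.85
ee_pos: [0.5838, 0.0501, 0.0918]
tcp_rot: [0.999, 0.046, 0.001, -0.003]
force: [-0.0, -0.0, 0.5]
grip_width: 0.0851
```

```bash
python3 -c "
from plan import *
rel((.5815,.043,.0935,.088))
p=env.grab_frame('side'); cv2.imwrite('pics/s2.png',cv2.resize(p['color'][60:300,180:460],None,fx=2.5,fy=2.5))"
```

```text
t 3.85 p [0.5838 0.0501 0.0918] psi 0.092 w 0.0851 F [-0.  -0.   0.5]
[0.5815, 0.043, 0.0935, 0.088] -> [-2.9, 6.9, -1.7] 0.004
```

View pics/s2.png

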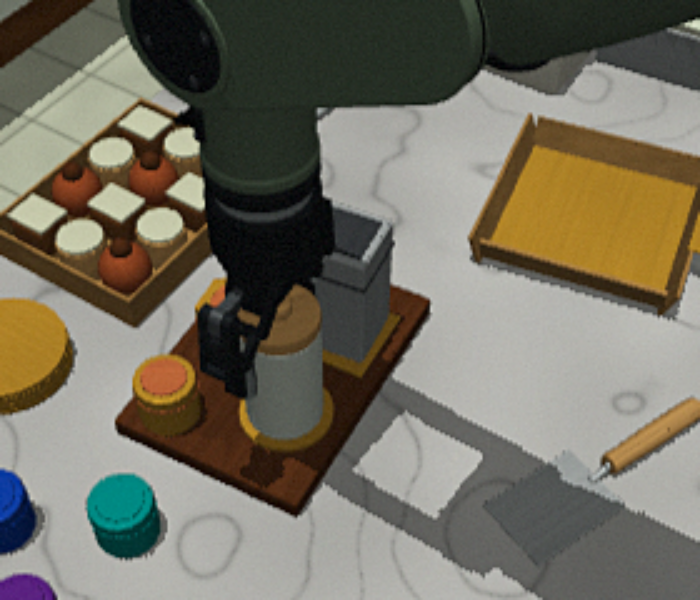

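```bash
python3 -c "
from plan import *
rel((.5815,.043,.0935,.088))"
```

```text
t 3.9 p [0.5851 0.0502 0.0933] psi 0.093 w 0.085 F [-0.2  0.5  0.2]
[0.5815, 0.043, 0.0935, 0.088] -> [-4.3, 6.9, -0.2] 0.005
```

send_rows(deltas=[[85,-4.3,6.9,-0.2,0.005],[85,-4.3,6.9,-0.2,0.005],[85,-4.3,6.9,-0.2,0.005],[70,-4.3,6.9,-0.2,0.005],[64,-4.3,6.9,-0.2,0.005],[50,-4.3,6.9,-0.2,0.005],[50,-4.3,6.9,-0.2,0.005],[50,-4.3,6.9,-0.2,0.005]])

```text
time: 4.9
ee_pos: [0.5818, 0.0431, 0.0938]
tcp_rot: [0.999, 0.044, 0.003, -0.003]
force: [0.3, 1.6, 2.3]
grip_width: 0.0611
```

```bash
python3 -c "
from plan import *
rel((.5815,.043,.0935,.088))"
```

```text
t 4.9 p [0.5818 0.0431 0.0938] psi 0.088 w 0.0611 F [0.3 1.6 2.3]
[0.5815, 0.043, 0.0935, 0.088] -> [-0.3, 0.1, 0.3] -0.0
```

send_rows(deltas=[[50,0,0,-8,0],[50,0,0,-25,0],[50,0,0,-50,0],[50,0,0,-75,0],[50,0,0,-95,0],[50,0,0,-105,0],[50,0,0,-105,0]], force=50)

```text
time: 5.78
ee_pos: [0.5817, 0.0424, 0.1998]
tcp_rot: [0.999, 0.044, 0.003, -0.003]
force: [-0.1, 0.1, -4.1]
grip_width: 0.0611
```

```bash
python3 -c "
from plan import *
p=env.grab_frame('side'); cv2.imwrite('pics/s3.png',cv2.resize(p['color'][60:300,180:460],None,fx=2.5,fy=2.5))
p=env.grab_frame('top'); cv2.imwrite('pics/t3.png',p['color'])
rel((.369,.305,.2,.088),(.369,.305,.086,.088))"
```

```text
t 5.88 p [0.5806 0.0425 0.1979] psi 0.088 w 0.061 F [ 0.2 -0.  -2.6]
[0.369, 0.305, 0.2, 0.088] -> [-187.7, -280.1, -1.1] -0.0
[0.369, 0.305, 0.086, 0.088] -> [-188.2, -279.4, 112.9] -0.0
```

View pics/s3.png

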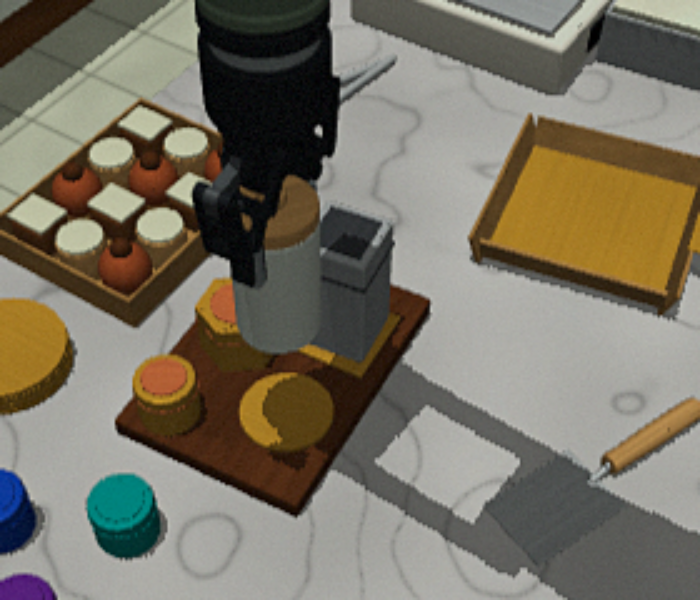

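send_rows(deltas=[[50,-6,-9,-1,0],[50,-20,-30,-1,0],[50,-42,-62,-1,0],[50,-68,-101,-1,0],[50,-94,-140,-1,0],[50,-120,-178,-1,0],[50,-146,-217,-1,0],[50,-168,-250,-1,0],[50,-182,-270,-1,0],[50,-188,-280,-1,0],[50,-188,-280,-1,0],[50,-188,-280,-1,0]])

```text
time: 7.38
ee_pos: [0.369, 0.3044, 0.1999]
tcp_rot: [0.999, 0.044, 0.002, -0.003]
force: [-0.6, 0.6, -4.1]
grip_width: 0.0613
```

```bash
python3 -c "
from plan import *
rel((.369,.305,.086,.088))"
```

```text
t 7.38 p [0.369  0.3044 0.1999] psi 0.087 w 0.0613 F [-0.6  0.6 -4.1]
[0.369, 0.305, 0.086, 0.088] -> [-0.4, 0.1, 113.9] -0.001
```

send_rows(deltas=[[50,0,0,12,0],[50,0,0,40,0],[50,0,0,72,0],[50,0,0,95,0],[50,0,0,107,0],[50,0,0,112,0],[50,0,0,114,0],[50,0,0,115,0],[50,0,0,115,0]])

```text
time: 8.5
ee_pos: [0.3699, 0.3054, 0.0855]
tcp_rot: [0.999, 0.044, 0.002, -0.003]
force: [0.3, -0.8, -3.2]
grip_width: 0.0615
```

```bash
python3 -c "
from plan import *
p=env.grab_frame('side'); cv2.imwrite('pics/s4.png',cv2.resize(p['color'][200:400,180:460],None,fx=2.8,fy=2.8))
rel((.369,.305,.086,.088))"
```

```text
t 8.55 p [0.3698 0.3054 0.0855] psi 0.087 w 0.0612 F [ 0.9 -0.1 -4.1]
[0.369, 0.305, 0.086, 0.088] -> [-0.9, 0.3, -0.6] -0.001
```

View pics/s4.png

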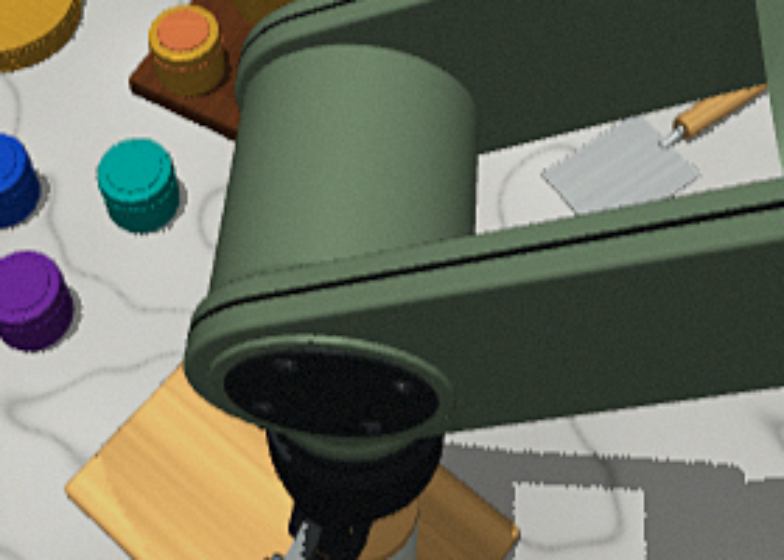

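send_rows(deltas=[[50,0,0,1,0],[50,0,0,1.5,0],[50,0,0,2,0],[50,0,0,2,0]])

```text
time: 9.05
ee_pos: [0.3704, 0.3057, 0.0848]
tcp_rot: [0.999, 0.044, 0.003, -0.003]
force: [-1.8, -1.8, 5.9]
grip_width: 0.0612
```

send_rows(deltas=[[64,0,0,0,0],[70,0,0,0,0],[76,0,0,0,0],[80,0,0,0,0],[80,0,0,-5,0],[80,0,0,-25,0],[80,0,0,-60,0],[80,0,0,-100,0],[80,0,0,-130,0],[80,0,0,-140,0],[85,0,0,-140,0]])

```text
time: 10.42
ee_pos: [0.3697, 0.3048, 0.2249]
tcp_rot: [0.999, 0.044, 0.003, -0.003]
force: [0.1, -0.4, 0.3]
grip_width: 0.0855
```

```bash
python3 -c "
from plan import *
rel((.5862,-.0525,.23,.135))"
```

```text
t 10.43 p [0.3697 0.3048 0.2249] psi 0.088 w 0.0855 F [ 0.1 -0.4  0.3]
[0.5862, -0.0525, 0.23, 0.135] -> [184.5, 374.8, -6.3] -0.047
```

Small tilt (quaternion z,w ~0.003) is fine. Go above the tin, to look at it on the way.

send_rows(deltas=[[85,8,16,-6,-0.047],[85,30,60,-6,-0.047],[85,55,112,-6,-0.047],[85,82,165,-6,-0.047],[85,108,218,-6,-0.047],[85,134,271,-6,-0.047],[85,156,316,-6,-0.047],[85,172,350,-6,-0.047],[85,181,368,-6,-0.047],[85,184.5,374.8,-6,-0.047],[85,184.5,374.8,-6,-0.047],[85,184.5,374.8,-6,-0.047]])

```text
time: 11.92
ee_pos: [0.5857, -0.0512, 0.2297]
tcp_rot: [0.998, 0.068, 0.003, -0.004]
force: [0.2, -1.2, 0.2]
grip_width: 0.085
```

```bash
python3 -c "
from plan import *
p=env.grab_frame('side'); cv2.imwrite('pics/s5f.png',p['color']);cv2.imwrite('pics/s5.png',cv2.resize(p['color'],None,fx=1.25,fy=1.25)); a=p['color'][138:270,222:356]; cv2.imwrite('pics/s5d.png',cv2.resize(a,None,fx=4.5,fy=4.5,interpolation=cv2.INTER_CUBIC))
rel((.5862,-.0525,.23,.135))"
```

```text
t 11.97 p [ 0.5858 -0.0512  0.2298] psi 0.136 w 0.0849 F [0.1 0.4 0.4]
[0.5862, -0.0525, 0.23, 0.135] -> [0.2, 1.4, -0.2] 0.001
```

View pics/s5.png

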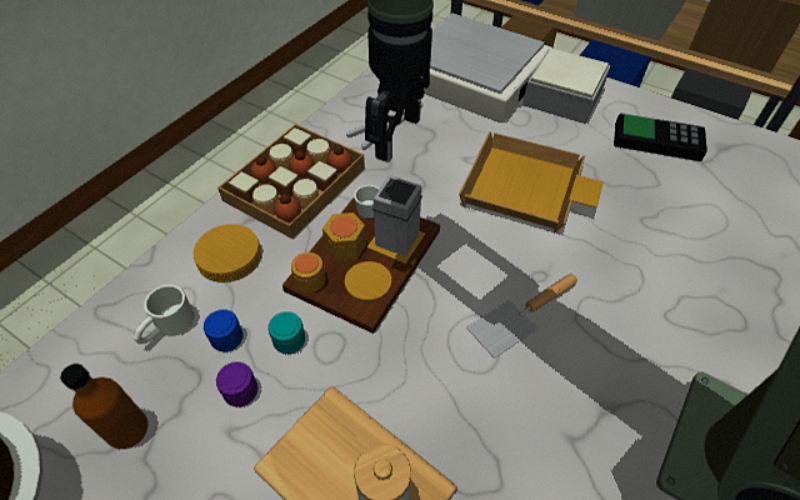

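View pics/s5d.png

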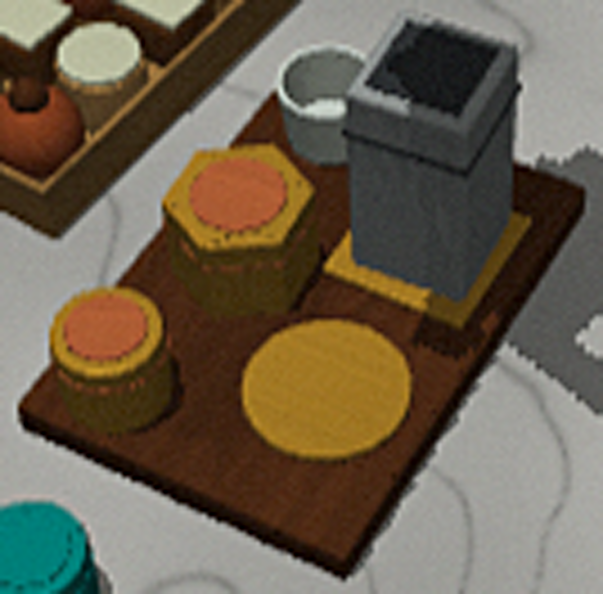

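send_rows(deltas=[[85,0.2,1.4,10,0],[85,0.2,1.4,35,0],[85,0.2,1.4,65,0],[85,0.2,1.4,95,0],[85,0.2,1.4,120,0],[85,0.2,1.4,134,0],[85,0.2,1.4,138,0],[85,0.2,1.4,138,0]])

```text
time: 12.98
ee_pos: [0.5875, -0.0515, 0.0924]
tcp_rot: [0.998, 0.068, 0.004, -0.003]
force: [-0.5, -0.1, 0.7]
grip_width: 0.0847
```

```bash
python3 -c "
from plan import *
rel((.5862,-.0525,.0915,.135))
p=env.grab_frame('top'); cv2.imwrite('pics/t6.png',p['color'])
p=env.grab_frame('side'); cv2.imwrite('pics/s6.png',cv2.resize(p['color'][138:270,222:356],None,fx=4.5,fy=4.5))"
```

```text
t 12.97 p [ 0.5875 -0.0515  0.0924] psi 0.136 w 0.0847 F [-0.5 -0.1  0.7]
[0.5862, -0.0525, 0.0915, 0.135] -> [-1.4, 0.8, 0.8] 0.001
```

View pics/s6.png

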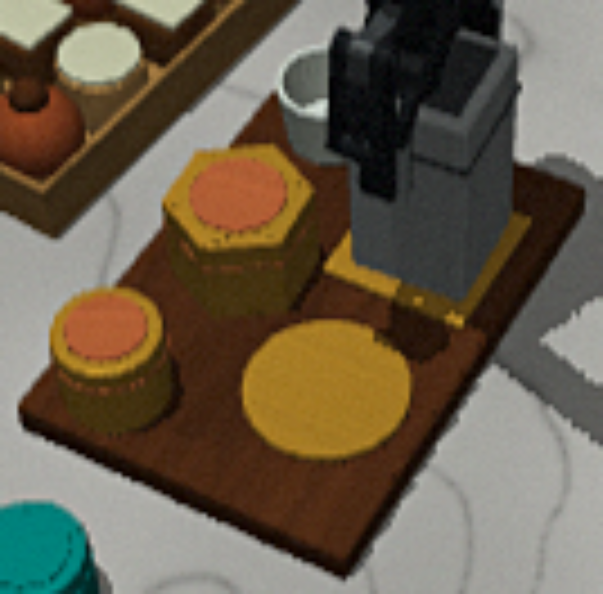

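send_rows(deltas=[[85,-1.4,0.8,0.8,0],[85,-1.4,0.8,0.8,0],[70,-1.4,0.8,0.8,0],[62,-1.4,0.8,0.8,0],[58,-1.4,0.8,0.8,0],[48,-1.4,0.8,0.8,0],[48,-1.4,0.8,0.8,0],[48,-1.4,0.8,0.8,0]])

```text
time: 14.08
ee_pos: [0.587, -0.0529, 0.0926]
tcp_rot: [0.998, 0.068, 0.005, -0.003]
force: [-0.6, -1.8, 2.3]
grip_width: 0.0577
```

```bash
python3 -c "
from plan import *
rel((.5862,-.0525,.195,.135))"
```

```text
t 14.07 p [ 0.587  -0.0529  0.0926] psi 0.136 w 0.0577 F [-0.6 -1.8  2.3]
[0.5862, -0.0525, 0.195, 0.135] -> [0.2, -1.1, -102.4] 0.001
```

send_rows(deltas=[[48,0,0,-8,0],[48,0,0,-25,0],[48,0,0,-50,0],[48,0,0,-75,0],[48,0,0,-95,0],[48,0,0,-105,0],[48,0,0,-105,0],[48,0,0,-105,0]])

```text
time: 15.08
ee_pos: [0.5853, -0.0534, 0.1965]
tcp_rot: [0.998, 0.068, 0.004, -0.003]
force: [-0.4, -0.2, -3.1]
grip_width: 0.0569
```

```bash
python3 -c "
from plan import *
p=env.grab_frame('top'); cv2.imwrite('pics/t7.png',p['color'])
p=env.grab_frame('side'); cv2.imwrite('pics/s7.png',p['color']); cv2.imwrite('pics/s7d.png',cv2.resize(p['color'][100:270,222:392],None,fx=3.5,fy=3.5,interpolation=cv2.INTER_CUBIC))
rel((.473,.295,.195,.135),(.473,.295,.083,.135))"
```

```text
t 15.18 p [ 0.5852 -0.0534  0.1962] psi 0.136 w 0.0579 F [-0.2  0.4 -3.4]
[0.473, 0.295, 0.195, 0.135] -> [-63.9, -360.4, 2.9] 0.001
[0.473, 0.295, 0.083, 0.135] -> [-64.7, -359.7, 114.9] 0.001
```

View pics/s7d.png

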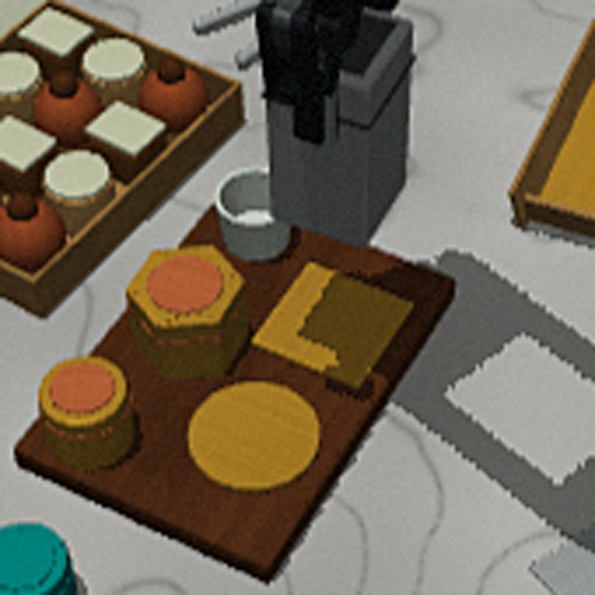

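send_rows(deltas=[[48,-1,-8,0,0],[48,-5,-28,0,0],[48,-11,-62,0,0],[48,-18,-105,0,0],[48,-26,-148,0,0],[48,-34,-191,0,0],[48,-42,-234,0,0],[48,-50,-277,0,0],[48,-57,-316,0,0],[48,-62,-344,0,0],[48,-64,-357,0,0],[48,-64,-360,0,0]])

```text
time: 16.68
ee_pos: [0.4722, 0.2953, 0.1979]
tcp_rot: [0.998, 0.069, 0.003, -0.003]
force: [-0.1, 0.2, -3.4]
grip_width: 0.0577
```

send_rows(deltas=[[48,0,0,0,0],[48,0,0,15,0],[48,0,0,42,0],[48,0,0,72,0],[48,0,0,95,0],[48,0,0,105,0],[48,0,0,108,0],[48,0,0,108,0]])

```text
time: 17.68
ee_pos: [0.4736, 0.296, 0.0905]
tcp_rot: [0.998, 0.069, 0.004, -0.003]
force: [0.0, 0.5, -3.3]
grip_width: 0.0573
```

```bash
python3 -c "
from plan import *
rel((.473,.295,.084,.135))"
```

```text
t 17.68 p [0.4736 0.296  0.0905] psi 0.137 w 0.0573 F [ 0.   0.5 -3.3]
[0.473, 0.295, 0.084, 0.135] -> [-0.8, 1.0, 6.4] 0.002
```

send_rows(deltas=[[48,0,0,4,0],[48,0,0,6,0],[48,0,0,7,0],[48,0,0,8,0],[48,0,0,8,0]])

```text
time: 18.3
ee_pos: [0.4738, 0.2961, 0.0835]
tcp_rot: [0.998, 0.069, 0.004, -0.003]
force: [-3.1, -1.9, 5.3]
grip_width: 0.0578
```

send_rows(deltas=[[62,0,0,0,0],[70,0,0,0,0],[76,0,0,0,0],[80,0,0,0,0],[80,0,0,-5,0],[80,0,0,-25,0],[80,0,0,-60,0],[80,0,0,-100,0],[80,0,0,-130,0],[80,0,0,-140,0],[85,0,0,-140,0]])

```text
time: 19.68
ee_pos: [0.4729, 0.2952, 0.2238]
tcp_rot: [0.998, 0.069, 0.005, -0.003]
force: [-0.0, 0.4, -0.0]
grip_width: 0.085
```

```bash
python3 -c "
from plan import *
rel((.6565,.004,.15,.118+1.5708))
p=env.grab_frame('side'); cv2.imwrite('pics/s8.png',cv2.resize(p['color'],None,fx=1.25,fy=1.25))
rel((.6565,.004,.15,.118+1.5708))
"
```

```text
t 19.68 p [0.4729 0.2952 0.2238] psi 0.138 w 0.085 F [-0.   0.4 -0. ]
[0.6565, 0.004, 0.15, 1.6888] -> [141.2, 314.1, 73.2] -1.551
t 19.73 p [0.4722 0.2949 0.2226] psi 0.138 w 0.0854 F [-0.2 -0.2 -0.5]
[0.6565, 0.004, 0.15, 1.6888] -> [142.1, 313.8, 71.8] -1.551
```

View pics/s8.png

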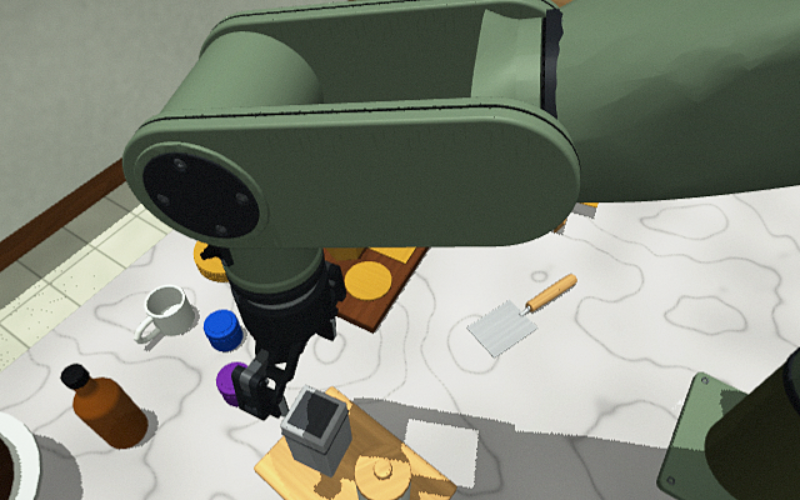

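Run:
```python
src=open("fit0.py").read().split("X,Y=")[0]
exec(src)
import pickle; pickle.dump({n:{k:P[n][k] for k in("vfov","cx","cy","k1","T")} for n in P},open("cal.pkl","wb"))
R=.06/np.sqrt(3); hx=[(R*np.cos(np.radians(30+60*k)),R*np.sin(np.radians(30+60*k))) for k in range(6)]
s=[(196,150),(288,145),(315,190),(280,243),(205,247),(165,200)]
for sh in range(6):
    m=[hx[(sh-k)%6] for k in range(6)]
    fit("hex%d"%sh,[("side",s,m,.07)],[.656,.004,.1])
a=cv2.imread("pics/t7.png"); 
cv2.imwrite("pics/t7d.png",cv2.resize(a[132:212,274:380],None,fx=7,fy=7,interpolation=cv2.INTER_CUBIC))
```

```text
hex0 both [ 0.6545  0.0022 -0.9179] rms px 0.82
hex0 side [ 0.6545  0.0022 -0.9179] rms px 0.82
hex1 both [ 0.6545  0.0022 -1.9651] rms px 0.82
hex1 side [ 0.6545  0.0022 -1.9651] rms px 0.82
hex2 both [ 6.5450e-01  2.2000e-03 -3.0123e+00] rms px 0.82
hex2 side [ 6.5450e-01  2.2000e-03 -3.0123e+00] rms px 0.82
hex3 both [6.5450e-01 2.2000e-03 2.2237e+00] rms px 0.82
hex3 side [6.5450e-01 2.2000e-03 2.2237e+00] rms px 0.82
hex4 both [0.6545 0.0022 1.1765] rms px 0.82
hex4 side [0.6545 0.0022 1.1765] rms px 0.82
hex5 both [0.6545 0.0022 0.1293] rms px 0.82
hex5 side [0.6545 0.0022 0.1293] rms px 0.82
```

View pics/t7d.png

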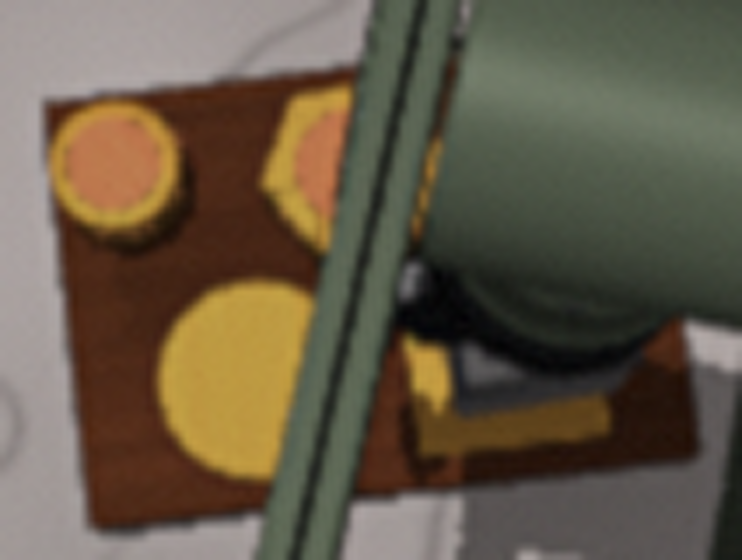

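```bash
python3 -c "
from plan import *
rel((.6548,.0022,.15,.125+1.5708))
"
```

```text
t 19.82 p [0.4717 0.2947 0.2216] psi 0.138 w 0.085 F [ 0.1 -0.2 -0.9]
[0.6548, 0.0022, 0.15, 1.6958] -> [140.9, 315.2, 70.7] -1.558
```

send_rows(deltas=[[85,5,11,0,-0.14],[85,18,40,0,-0.28],[85,36,80,2,-0.43],[85,54,120,5,-0.58],[85,72,160,12,-0.73],[85,90,200,22,-0.88],[85,107,240,34,-1.03],[85,122,273,48,-1.18],[85,133,298,60,-1.33],[85,139,311,68,-1.46],[85,140.9,315.2,70.7,-1.558],[85,140.9,315.2,70.7,-1.558]])

```text
time: 21.32
ee_pos: [0.6536, 0.0019, 0.1476]
tcp_rot: [0.662, 0.749, 0.003, -0.002]
force: [0.3, -0.4, 0.2]
grip_width: 0.085
```

send_rows(deltas=[[85,0,0,0,0],[85,0,0,0,0]])

```text
time: 21.58
ee_pos: [0.6532, 0.0023, 0.1471]
tcp_rot: [0.662, 0.749, 0.002, -0.002]
force: [0.0, -1.1, 0.4]
grip_width: 0.085
```

```bash
python3 -c "
from plan import *
p=env.grab_frame('side'); cv2.imwrite('pics/s9.png',cv2.resize(p['color'][60:300,180:460],None,fx=2.5,fy=2.5))
rel((.6548,.0022,.15,.125+1.5708),(.6548,.0022,.031,.125+1.5708)); print(env.state()['joint_pos'],env.state()['tcp_rot'])
"
```

```text
t 21.62 p [0.6534 0.0023 0.1474] psi 1.694 w 0.085 F [0.  0.5 0.6]
[0.6548, 0.0022, 0.15, 1.6958] -> [-0.2, 1.4, -2.6] -0.002
[0.6548, 0.0022, 0.031, 1.6958] -> [-1.0, 1.3, 116.4] -0.002
[-0.13196517  0.44181831  1.41357587  0.00660934  1.28695351 -0.25657279] [ 0.66239897  0.74914444  0.00242343 -0.00208125]
```

View pics/s9.png

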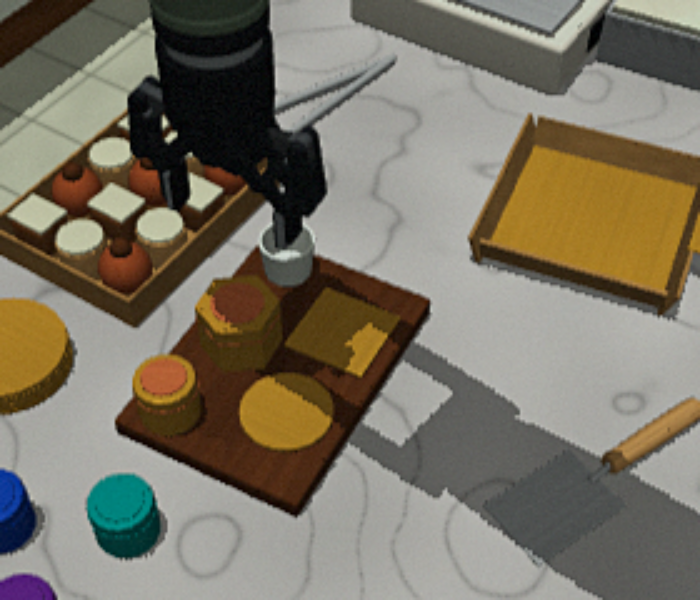

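send_rows(deltas=[[85,-1,1.3,10,0],[85,-1,1.3,35,0],[85,-1,1.3,65,0],[85,-1,1.3,92,0],[85,-1,1.3,110,0],[85,-1,1.3,116,0],[85,-1,1.3,116,0],[85,-1,1.3,116,0]])

```text
time: 22.62
ee_pos: [0.656, 0.002, 0.0328]
tcp_rot: [0.662, 0.749, 0.003, -0.001]
force: [-0.3, 0.6, -0.3]
grip_width: 0.0849
```

```bash
python3 -c "
from plan import *
p=env.grab_frame('side'); cv2.imwrite('pics/s10.png',cv2.resize(p['color'][60:300,180:460],None,fx=2.5,fy=2.5))
rel((.6548,.0022,.031,.125+1.5708))
"
```

```text
t 22.68 p [0.656  0.002  0.0329] psi 1.694 w 0.0848 F [-0.7 -0.4 -0.5]
[0.6548, 0.0022, 0.031, 1.6958] -> [0.3, -1.2, 1.9] -0.002
```

View pics/s10.png

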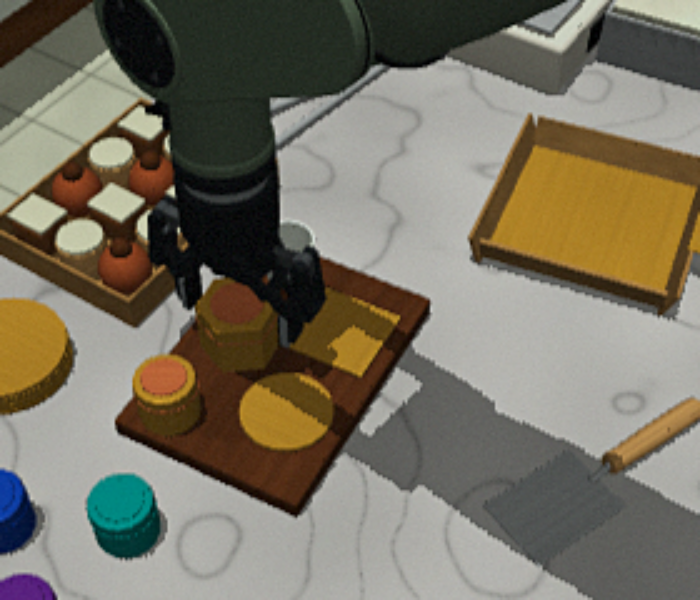

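send_rows(deltas=[[85,0.3,-1.2,1,0],[75,0.3,-1.2,1,0],[66,0.3,-1.2,1,0],[60,0.3,-1.2,1,0],[50,0.3,-1.2,1,0],[50,0.3,-1.2,1,0],[50,0.3,-1.2,1,0]])

```text
time: 23.55
ee_pos: [0.6553, 0.0021, 0.0325]
tcp_rot: [0.662, 0.749, 0.003, -0.0]
force: [-0.6, 0.2, 4.8]
grip_width: 0.0597
```

send_rows(deltas=[[50,0,0,-8,0],[50,0,0,-25,0],[50,0,0,-50,0],[50,0,0,-75,0],[50,0,0,-95,0],[50,0,0,-105,0],[50,0,0,-105,0],[50,0,0,-105,0]])

```text
time: 24.55
ee_pos: [0.6539, 0.0016, 0.1362]
tcp_rot: [0.662, 0.749, 0.003, -0.002]
force: [-0.4, -0.7, -2.6]
grip_width: 0.0597
```

```bash
python3 -c "
from plan import *
p=env.grab_frame('side'); cv2.imwrite('pics/s11.png',cv2.resize(p['color'][60:300,180:460],None,fx=2.5,fy=2.5))
rel((.474,-.317,.135,.18+1.5708),(.474,-.317,.015,.18+1.5708))
"
```

```text
t 24.6 p [0.6538 0.0016 0.136 ] psi 1.694 w 0.0597 F [ 1.  -0.6 -3.1]
[0.474, -0.317, 0.135, 1.7508] -> [-294.2, -217.5, -1.2] -0.057
[0.474, -0.317, 0.015, 1.7508] -> [-294.9, -217.7, 118.8] -0.057
```

View pics/s11.png

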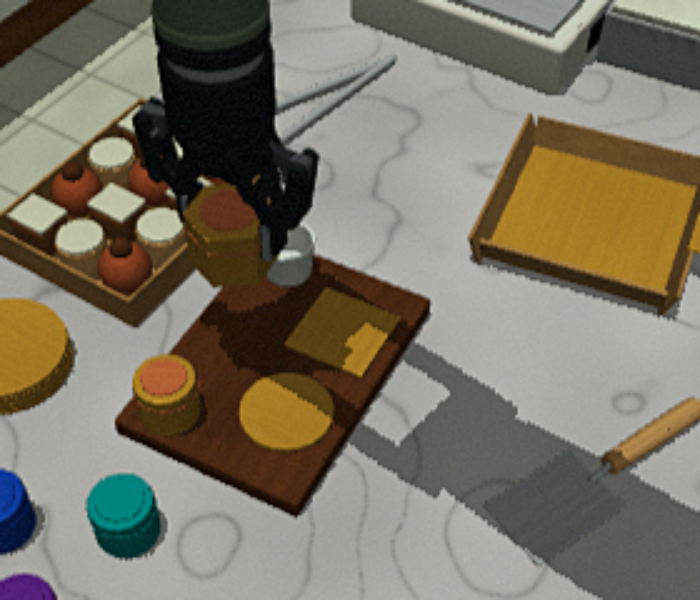

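send_rows(deltas=[[50,-7,-5,0,0],[50,-25,-18,0,0],[50,-54,-40,0,0],[50,-90,-66,0,-0.02],[50,-126,-93,0,-0.03],[50,-162,-120,0,-0.04],[50,-198,-146,0,-0.057],[50,-234,-173,0,-0.057],[50,-264,-195,0,-0.057],[50,-284,-210,0,-0.057],[50,-294,-217.5,0,-0.057],[50,-294,-217.5,0,-0.057]])

```text
time: 26.1
ee_pos: [0.4731, -0.3175, 0.1337]
tcp_rot: [0.642, 0.767, 0.003, -0.002]
force: [-0.2, 0.4, -2.9]
grip_width: 0.0595
```

send_rows(deltas=[[50,0,0,10,0],[50,0,0,35,0],[50,0,0,65,0],[50,0,0,92,0],[50,0,0,108,0],[50,0,0,114,0],[50,0,0,116,0],[50,0,0,116,0]])

```text
time: 27.1
ee_pos: [0.474, -0.3173, 0.0186]
tcp_rot: [0.641, 0.767, 0.003, -0.001]
force: [0.3, -0.3, -2.6]
grip_width: 0.0597
```

```bash
python3 -c "
from plan import *
p=env.grab_frame('side'); cv2.imwrite('pics/s12.png',cv2.resize(p['color'][60:300,300:580],None,fx=2.5,fy=2.5))
rel((.474,-.317,.0155,.18+1.5708))
"
```

```text
t 27.15 p [ 0.474  -0.3174  0.0188] psi 1.749 w 0.0594 F [ 0.1 -0.4 -2.7]
[0.474, -0.317, 0.0155, 1.7508] -> [0.4, 0.1, 3.3] -0.002
```

View pics/s12.png

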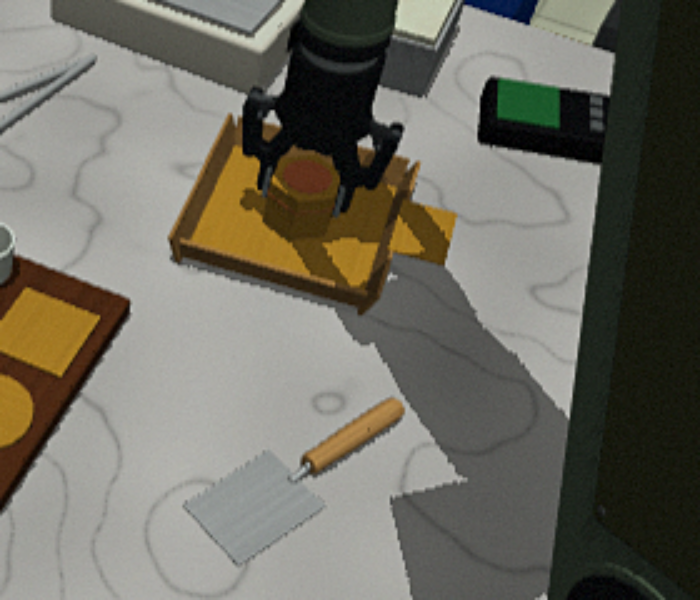

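send_rows(deltas=[[50,0,0,2,0],[50,0,0,3,0],[50,0,0,4,0],[50,0,0,4,0]])

```text
time: 27.65
ee_pos: [0.4741, -0.3176, 0.0155]
tcp_rot: [0.642, 0.767, 0.003, -0.0]
force: [-1.4, 1.5, 2.9]
grip_width: 0.0594
```

Contact. Release and rise.

send_rows(deltas=[[64,0,0,0,0],[70,0,0,0,0],[76,0,0,0,0],[78,0,0,0,0],[78,0,0,-5,0],[78,0,0,-25,0],[78,0,0,-60,0],[78,0,0,-105,0],[78,0,0,-150,0],[85,0,0,-190,0],[85,0,0,-210,0],[85,0,0,-210,0]])

```text
time: 29.15
ee_pos: [0.4749, -0.3198, 0.2295]
tcp_rot: [0.642, 0.767, 0.003, 0.003]
force: [-0.9, -0.9, -0.0]
grip_width: 0.0851
```

Run:
```python
from plan import *
for n in("top","side"):
    p=env.grab_frame(n); cv2.imwrite(f'pics/{n}13.png',p['color'])
    if n=="top":
        cv2.imwrite('pics/t13.png',cv2.resize(p['color'][110:310,180:500],None,fx=2.5,fy=2.5,interpolation=cv2.INTER_CUBIC))
        cv2.imwrite("pics/t13d.png",cv2.resize(p['color'][132:212,274:380],None,fx=7,fy=7,interpolation=cv2.INTER_CUBIC))
    else: cv2.imwrite('pics/s13.png',cv2.resize(p['color'][100:400,140:540],None,fx=2,fy=2,interpolation=cv2.INTER_CUBIC))
rel((.473,.295,.23,.135))
```

```text
t 29.25 p [ 0.4733 -0.3184  0.2256] psi 1.749 w 0.0852 F [-0.1 -0.2 -0.6]
[0.473, 0.295, 0.23, 0.135] -> [603.8, 108.2, -1.5] 1.614
```

View pics/t13.png

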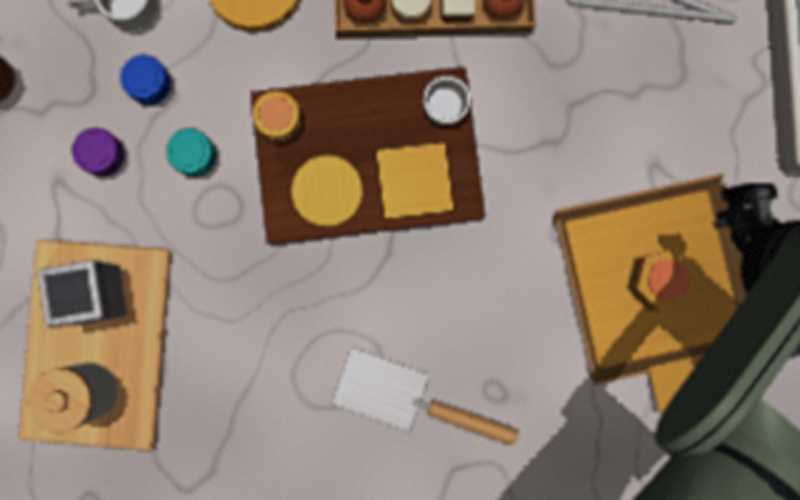

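View pics/s13.png

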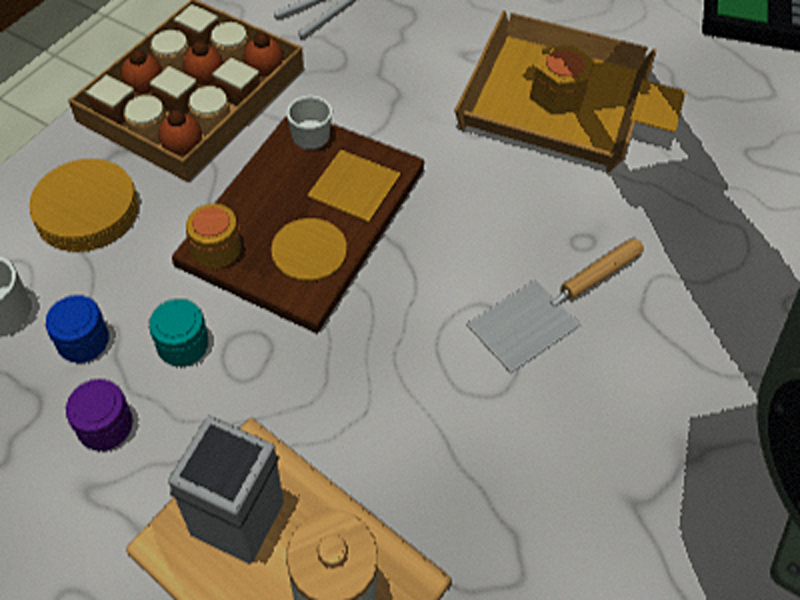

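View pics/t13d.png

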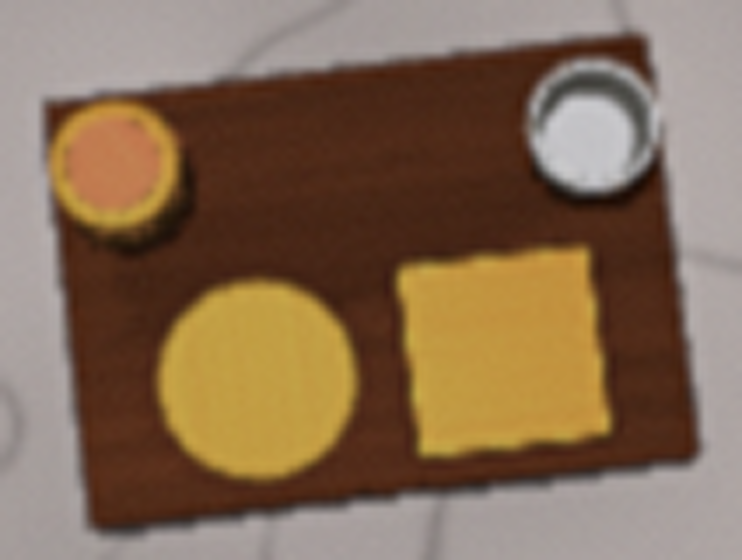

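```bash
cat > meas.py <<'E'
import pickle
from h import *
from scipy.optimize import minimize, least_squares
cal=pickle.load(open("cal.pkl","rb"))
def comps(img,roi):
    x0,y0,x1,y1=roi; hsv=cv2.cvtColor(img,cv2.COLOR_BGR2HSV)[y0:y1,x0:x1]
    return hsv
def goldmask(n,img,roi):
    hsv=comps(img,roi); m=((hsv[...,0]>17)&(hsv[...,0]<30)&(hsv[...,1]>140)&(hsv[...,2]>110)).astype(np.uint8)
    return m
if __name__=="__main__":
    for n,roi in (("top",(286,164,366,206)),("side",(270,170,350,245))):
        img=cv2.imread(f"pics/{n}13.png"); m=goldmask(n,img,roi)
        cv2.imwrite(f"pics/m_{n}.png",cv2.resize(m*255,None,fx=6,fy=6,interpolation=cv2.INTER_NEAREST))
        k,l,st,c=cv2.connectedComponentsWithStats(m)
        for i in range(1,k):
            if st[i,4]<300: continue
            cc=c[i]+roi[:2]; w=unproj(cal[n],[cc],.024)[0]
            ys,xs=np.where(l==i); W=unproj(cal[n],np.c_[xs,ys]+np.array(roi[:2]),.024)[:,:2]
            cen=W.mean(0); d=(W-cen)*1000
            area=cv2.contourArea(cv2.convexHull(d.astype(np.float32)))
            r=cv2.minAreaRect(d.astype(np.float32)); print(n,cc.round(1),w.round(4),"std mm",d.std(0).round(1),"area",round(area),"rect",np.round(r[1],1),round(r[2],1))
E
python3 meas.py
```

```text
top [345.3 181.6] [ 0.5901 -0.0532  0.024 ] std mm [21.5 21.1] area 5398 rect [75.2 73.4] 4.8
top [310.3 185.8] [0.5815 0.0419 0.024 ] std mm [19.5 19.3] area 4536 rect [73.2 76.2] 88.4
side [316.7 192.1] [ 0.5895 -0.052   0.024 ] std mm [21.3 21.4] area 5448 rect [73.5 74.9] 5.1
side [294. 224.] [0.5814 0.0432 0.024 ] std mm [18.9 19.1] area 4363 rect [72.8 74.7] 33.7
```

Run:
```python
import cv2
a=cv2.imread("pics/top13.png")[205:295,184:254]; cv2.imwrite("pics/b1.png",cv2.resize(a,None,fx=6.5,fy=6.5,interpolation=cv2.INTER_CUBIC))
a=cv2.imread("pics/side13.png")[300:400,215:345]; cv2.imwrite("pics/b2.png",cv2.resize(a,None,fx=6,fy=6,interpolation=cv2.INTER_CUBIC))
```

```text
(no output)
```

View pics/b1.png

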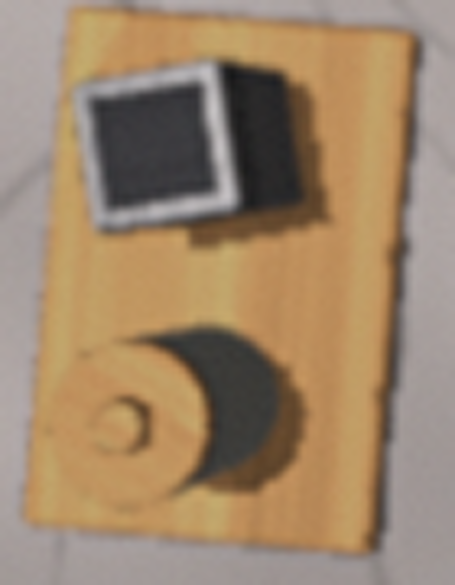

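View pics/b2.png

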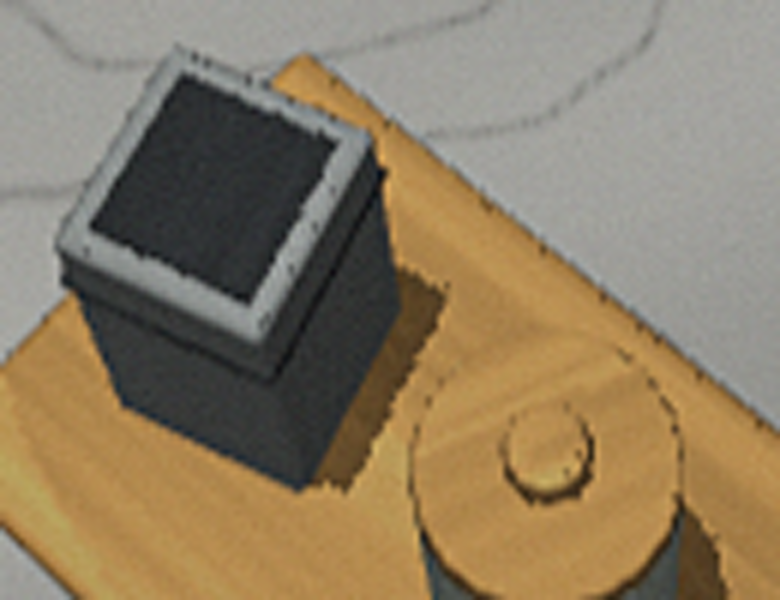

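Run:
```python
exec(open("fit0.py").read().split("X,Y=")[0].replace('P={n:env.grab_frame(n) for n in("side","top")}','import pickle;P=pickle.load(open("cal.pkl","rb"))'))
def px(n,l):
    l=np.array(l,float); return (l+.5)/6.5-.5+[184,205] if n=="top" else (l+.5)/6-.5+[215,300]
h=.029
fit("tin",[("top",[(73,85),(218,60),(243,210),(100,230)],[(h,h),(h,-h),(-h,-h),(-h,h)],.13),
 ("side",[(178,44),(375,142),(262,345),(58,245)],[(h,-h),(-h,-h),(-h,h),(h,h)],.13)],[.473,.295,.13])
def circ(k):return [(.031*np.cos(a),.031*np.sin(a)) for a in k]
print("knob",unproj(P["top"],px("top",[(122,425)]),.145),unproj(P["side"],px("side",[(548,447)]),.145))
print("lid",unproj(P["top"],px("top",[(130.5,424)]),.133),unproj(P["side"],px("side",[(548,465)]),.133))
```

```text
tin both [0.4747 0.2947 0.1417] rms px 0.85
tin top [0.4757 0.2926 0.1485] rms px 0.46
tin side [0.4742 0.2954 0.1393] rms px 0.8
knob [[0.37268375 0.30320116 0.145     ]] [[0.37128147 0.3055479  0.145     ]]
lid [[0.37196757 0.30348565 0.133     ]] [[0.3714267  0.30572297 0.133     ]]
```

```bash
python3 -c "
from plan import *
rel((.4745,.2958,.23,.138))
"
```

```text
t 29.25 p [ 0.4733 -0.3184  0.2256] psi 1.749 w 0.0852 F [-0.1 -0.2 -0.6]
[0.4745, 0.2958, 0.23, 0.138] -> [604.3, 109.8, -1.5] 1.611
```

send_rows(deltas=[[85,12,2,-2,0.08],[85,40,7,-4,0.22],[85,85,15,-4,0.37],[85,140,25,-4,0.52],[85,196,36,-4,0.67],[85,252,46,-4,0.82],[85,308,56,-4,0.97],[85,364,66,-4,1.12],[85,420,76,-4,1.27],[85,475,86,-4,1.42],[85,525,95,-4,1.55],[85,560,102,-4,1.611]])

```text
time: 30.75
ee_pos: [0.4731, 0.2527, 0.2304]
tcp_rot: [0.998, 0.068, -0.0, -0.002]
force: [0.8, -0.5, -1.0]
grip_width: 0.0851
```

```bash
python3 -c "
from plan import *
rel((.4745,.2958,.23,.138))
"
```

```text
t 30.75 p [0.4731 0.2527 0.2304] psi 0.137 w 0.0851 F [ 0.8 -0.5 -1. ]
[0.4745, 0.2958, 0.23, 0.138] -> [7.3, -42.5, 0.6] -0.001
```

send_rows(deltas=[[85,3,-20,0,0],[85,6,-36,0,0],[85,7.3,-42.5,0,0],[85,7.3,-42.5,0,0],[85,7.3,-42.5,0,0],[85,7.3,-42.5,0,0]])

```text
time: 31.5
ee_pos: [0.4747, 0.2951, 0.2307]
tcp_rot: [0.998, 0.068, -0.0, -0.002]
force: [-0.3, 0.0, -0.2]
grip_width: 0.085
```

```bash
python3 -c "
from plan import *
rel((.4745,.2958,.0835,.138))
"
```

```text
t 31.5 p [0.4747 0.2951 0.2307] psi 0.136 w 0.085 F [-0.3  0.  -0.2]
[0.4745, 0.2958, 0.0835, 0.138] -> [-0.1, -0.2, 147.2] -0.002
```

send_rows(deltas=[[85,0,0,10,-0.002],[85,0,0,35,-0.002],[85,0,0,70,-0.002],[85,0,0,105,-0.002],[85,0,0,132,-0.002],[85,0,0,144,-0.002],[85,0,0,147,-0.002],[85,0,0,147,-0.002],[85,0,0,147,-0.002]])

```text
time: 32.62
ee_pos: [0.4757, 0.2961, 0.085]
tcp_rot: [0.998, 0.069, 0.001, -0.002]
force: [-0.1, -0.2, 0.4]
grip_width: 0.0853
```

```bash
python3 -c "
from plan import *
rel((.4745,.2958,.0835,.138))
"
```

```text
t 32.62 p [0.4757 0.2961 0.085 ] psi 0.138 w 0.0853 F [-0.1 -0.2  0.4]
[0.4745, 0.2958, 0.0835, 0.138] -> [-1.2, 0.1, 1.5] -0.0
```

send_rows(deltas=[[85,-1.2,0.1,1.5,0],[72,-1.2,0.1,1.5,0],[62,-1.2,0.1,1.5,0],[48,-1.2,0.1,1.5,0],[48,-1.2,0.1,1.5,0],[48,-1.2,0.1,1.5,0],[48,-1.2,0.1,1.5,0]])

```text
time: 33.5
ee_pos: [0.4748, 0.2959, 0.0839]
tcp_rot: [0.998, 0.069, 0.002, -0.002]
force: [-0.2, -0.2, 2.2]
grip_width: 0.0573
```

send_rows(deltas=[[48,0,0,-8,0],[48,0,0,-25,0],[48,0,0,-52,0],[48,0,0,-82,0],[48,0,0,-105,0],[48,0,0,-115,0],[48,0,0,-115,0],[48,0,0,-115,0]])

```text
time: 34.5
ee_pos: [0.4736, 0.295, 0.1976]
tcp_rot: [0.998, 0.069, 0.0, -0.002]
force: [-0.0, -0.3, -4.1]
grip_width: 0.0574
```

```bash
python3 -c "
from plan import *
rel((.5897,-.0522,.2,.087),(.5897,-.0522,.093,.087))
"
```

```text
t 34.5 p [0.4736 0.295  0.1976] psi 0.138 w 0.0574 F [-0.  -0.3 -4.1]
[0.5897, -0.0522, 0.2, 0.087] -> [67.2, 359.8, -3.7] 0.051
[0.5897, -0.0522, 0.093, 0.087] -> [67.1, 360.3, 103.3] 0.051
```

send_rows(deltas=[[48,1,8,-2,0.005],[48,5,28,-3,0.01],[48,12,62,-3,0.02],[48,20,105,-3,0.03],[48,28,148,-3,0.04],[48,36,191,-3,0.051],[48,44,234,-3,0.051],[48,52,277,-3,0.051],[48,59,316,-3,0.051],[48,64,344,-3,0.051],[48,67,357,-3,0.051],[48,67.2,359.8,-3,0.051]])

```text
time: 36.0
ee_pos: [0.5895, -0.0532, 0.199]
tcp_rot: [0.999, 0.043, -0.0, -0.002]
force: [-0.1, 0.3, -3.9]
grip_width: 0.0576
```

send_rows(deltas=[[48,0,0,0,0],[48,0,0,15,0],[48,0,0,42,0],[48,0,0,70,0],[48,0,0,88,0],[48,0,0,93,0],[48,0,0,93,0],[48,0,0,93,0]])

```text
time: 37.0
ee_pos: [0.5906, -0.053, 0.1073]
tcp_rot: [0.999, 0.043, 0.001, -0.002]
force: [0.4, -1.2, -3.7]
grip_width: 0.0575
```

```bash
python3 -c "
from plan import *
p=env.grab_frame('side'); cv2.imwrite('pics/s15.png',cv2.resize(p['color'][138:270,222:356],None,fx=4.5,fy=4.5,interpolation=cv2.INTER_CUBIC))
rel((.5897,-.0522,.093,.087))
"
```

```text
t 37.05 p [ 0.5906 -0.053   0.1074] psi 0.085 w 0.0578 F [ 0.2  1.  -2.7]
[0.5897, -0.0522, 0.093, 0.087] -> [-0.8, -0.8, 14.4] -0.002
```

View pics/s15.png

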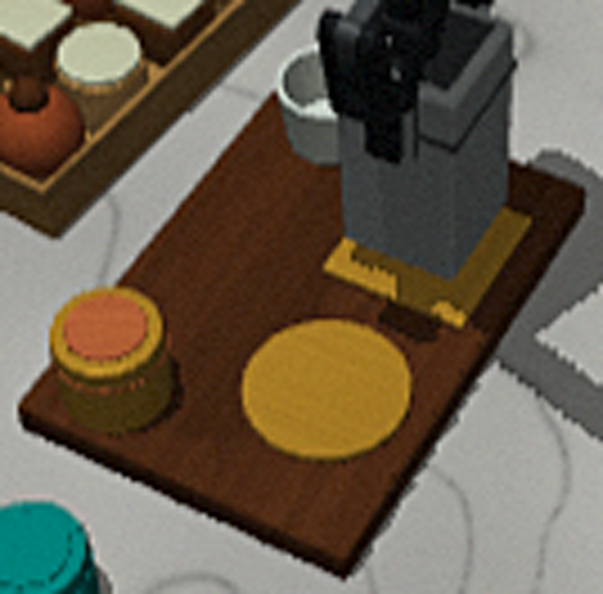

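send_rows(deltas=[[48,-0.8,-0.8,4,-0.002],[48,-0.8,-0.8,9,-0.002],[48,-0.8,-0.8,12.5,-0.002],[48,-0.8,-0.8,12.5,-0.002],[48,-0.8,-0.8,12.5,-0.002]])

```text
time: 37.67
ee_pos: [0.5897, -0.0523, 0.0948]
tcp_rot: [0.999, 0.044, 0.001, -0.002]
force: [-0.4, -0.1, -3.3]
grip_width: 0.0575
```

```bash
python3 -c "
from plan import *
p=env.grab_frame('side'); cv2.imwrite('pics/s16.png',cv2.resize(p['color'][138:270,222:356],None,fx=4.5,fy=4.5,interpolation=cv2.INTER_CUBIC))
rel((.5897,-.0522,.093,.087))
"
```

```text
t 37.73 p [ 0.5898 -0.0523  0.095 ] psi 0.087 w 0.0576 F [ 0.   0.2 -2.8]
[0.5897, -0.0522, 0.093, 0.087] -> [-0.1, -0.1, 2.0] 0.0
```

View pics/s16.png

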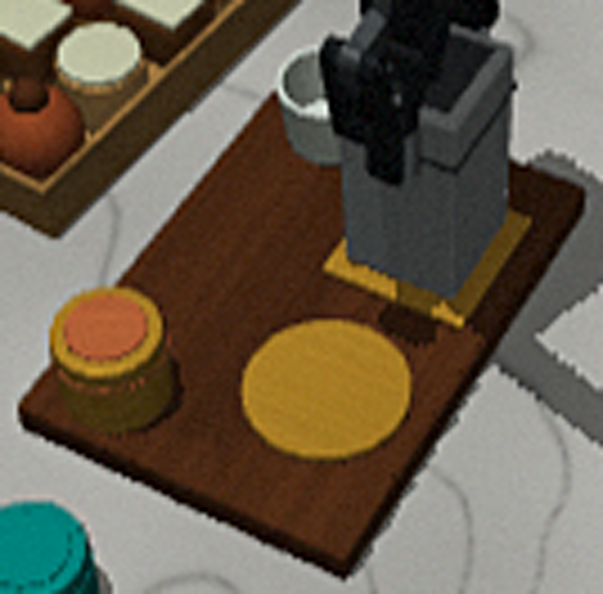

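send_rows(deltas=[[48,-0.1,-0.1,1.5,0],[48,-0.1,-0.1,2.5,0],[48,-0.1,-0.1,3,0],[48,-0.1,-0.1,3,0]])

```text
time: 38.22
ee_pos: [0.59, -0.0522, 0.0929]
tcp_rot: [0.999, 0.044, 0.002, -0.002]
force: [-3.8, 1.2, 5.4]
grip_width: 0.0571
```

```bash
python3 -c "
from plan import *
p=env.grab_frame('side'); cv2.imwrite('pics/s17.png',cv2.resize(p['color'][180:230,280:350],None,fx=11,fy=11,interpolation=cv2.INTER_CUBIC))
rel((.5897,-.0522,.093,.087))
"
```

```text
t 38.27 p [ 0.59   -0.0522  0.0929] psi 0.087 w 0.0575 F [-3.2  0.3  6. ]
[0.5897, -0.0522, 0.093, 0.087] -> [-0.3, -0.0, -0.1] 0.0
```

View pics/s17.png

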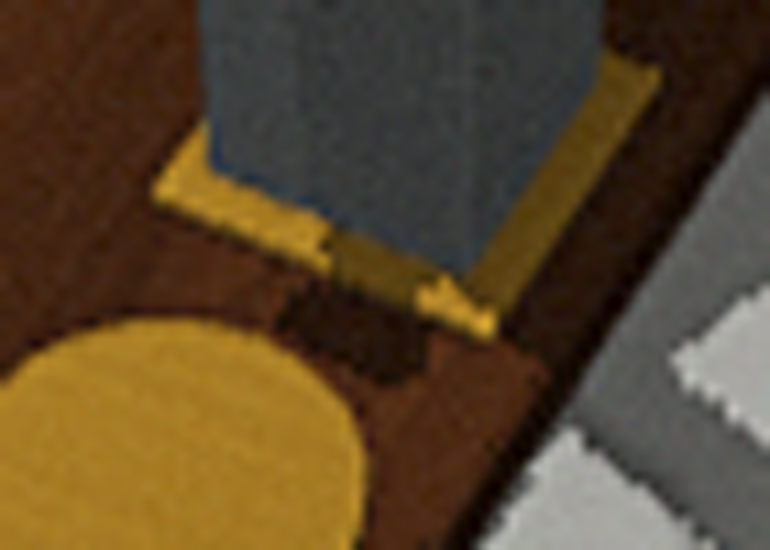

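Run:
```python
import pickle
from h import *
P=pickle.load(open("cal.pkl","rb"))["side"]
l=np.array([(210,165),(470,272),(155,188),(495,320),(660,70)],float); q=(l+.5)/11-.5+[280,180]
w=unproj(P,q,.024)[:,:2]-[.5895,-.052]
c,s=np.cos(.087),np.sin(.087); print((w@np.array([[c,-s],[s,c]])*1000).round(1))
```

```text
[[ 30.4  24.2]
 [-26.   23.7]
 [ 36.8  34.2]
 [-35.5  31.7]
 [-34.9 -38.7]]
```

send_rows(deltas=[[62,0,0,0,0],[70,0,0,0,0],[76,0,0,0,0],[80,0,0,0,0],[80,0,0,-5,0],[80,0,0,-25,0],[80,0,0,-60,0],[80,0,0,-100,0],[80,0,0,-130,0],[80,0,0,-138,0],[85,0,0,-138,0],[85,0,0,-138,0]])

```text
time: 39.78
ee_pos: [0.5884, -0.0525, 0.2288]
tcp_rot: [0.999, 0.044, -0.0, -0.002]
force: [-0.2, -0.2, -0.7]
grip_width: 0.0849
```

```bash
python3 -c "
from plan import *
rel((.3715,.3057,.23,.088))
"
```

```text
t 39.77 p [ 0.5884 -0.0525  0.2288] psi 0.087 w 0.0849 F [-0.2 -0.2 -0.7]
[0.3715, 0.3057, 0.23, 0.088] -> [-184.8, -375.7, 0.5] -0.001
```

send_rows(deltas=[[85,-5,-11,0,0],[85,-19,-40,0,0],[85,-41,-84,0,0],[85,-67,-136,0,0],[85,-93,-189,0,0],[85,-119,-242,0,0],[85,-144,-292,0,0],[85,-165,-335,0,0],[85,-178,-363,0,0],[85,-184.8,-375.7,0,0],[85,-184.8,-375.7,0,0],[85,-184.8,-375.7,0,0]])

```text
time: 41.28
ee_pos: [0.3719, 0.3049, 0.2302]
tcp_rot: [0.999, 0.043, -0.0, -0.002]
force: [0.8, -0.2, 0.5]
grip_width: 0.0852
```

```bash
python3 -c "
from plan import *
p=env.grab_frame('top'); cv2.imwrite('pics/top18.png',p['color']);cv2.imwrite('pics/t18d.png',cv2.resize(p['color'][132:212,274:380],None,fx=7,fy=7,interpolation=cv2.INTER_CUBIC))
rel((.3715,.3057,.085,.088))
"
```

```text
t 41.33 p [0.3721 0.3048 0.2303] psi 0.086 w 0.0851 F [ 0.1 -0.6  0.2]
[0.3715, 0.3057, 0.085, 0.088] -> [-0.5, -0.4, 145.3] -0.002
```

View pics/t18d.png

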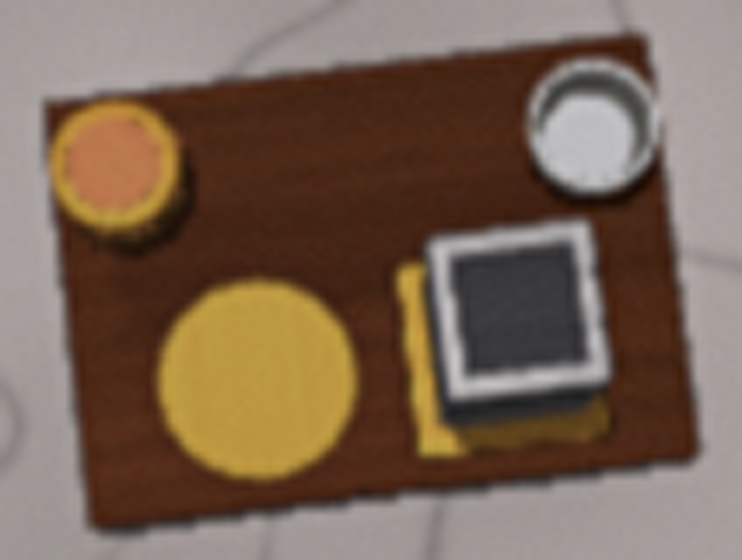

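send_rows(deltas=[[85,-0.5,-0.4,10,0],[85,-0.5,-0.4,35,0],[85,-0.5,-0.4,70,0],[85,-0.5,-0.4,105,0],[85,-0.5,-0.4,132,0],[85,-0.5,-0.4,143,0],[85,-0.5,-0.4,145,0],[85,-0.5,-0.4,145,0],[85,-0.5,-0.4,145,0]])

```text
time: 42.45
ee_pos: [0.3725, 0.3062, 0.0865]
tcp_rot: [0.999, 0.043, 0.001, -0.002]
force: [0.0, 0.7, -0.1]
grip_width: 0.0847
```

```bash
python3 -c "
from plan import *
rel((.3715,.3057,.085,.088))
"
```

```text
t 42.45 p [0.3725 0.3062 0.0865] psi 0.086 w 0.0847 F [ 0.   0.7 -0.1]
[0.3715, 0.3057, 0.085, 0.088] -> [-1.0, 0.4, 1.5] -0.002
```

send_rows(deltas=[[85,-1,0.4,1.5,0],[75,-1,0.4,1.5,0],[66,-1,0.4,1.5,0],[50,-1,0.4,1.5,0],[50,-1,0.4,1.5,0],[50,-1,0.4,1.5,0],[50,-1,0.4,1.5,0]])

```text
time: 43.32
ee_pos: [0.3718, 0.306, 0.0854]
tcp_rot: [0.999, 0.043, 0.001, -0.003]
force: [-0.0, -0.4, 5.5]
grip_width: 0.0616
```

send_rows(deltas=[[50,0,0,-8,0],[50,0,0,-25,0],[50,0,0,-52,0],[50,0,0,-82,0],[50,0,0,-105,0],[50,0,0,-115,0],[50,0,0,-115,0],[50,0,0,-115,0]])

```text
time: 44.32
ee_pos: [0.3705, 0.3047, 0.1988]
tcp_rot: [0.999, 0.043, -0.0, -0.002]
force: [-0.5, -0.3, -3.6]
grip_width: 0.0611
```

```bash
python3 -c "
from plan import *
rel((.5813,.043,.2,.087))
"
```

```text
t 44.33 p [0.3705 0.3047 0.1988] psi 0.086 w 0.0611 F [-0.5 -0.3 -3.6]
[0.5813, 0.043, 0.2, 0.087] -> [187.6, 278.8, -2.3] -0.001
```

send_rows(deltas=[[50,6,9,-1,0],[50,20,30,-1,0],[50,42,62,-1,0],[50,68,101,-1,0],[50,94,140,-1,0],[50,120,178,-1,0],[50,146,217,-1,0],[50,168,249,-1,0],[50,182,270,-1,0],[50,187.6,278.8,-1,0],[50,187.6,278.8,-1,0],[50,187.6,278.8,-1,0]])

```text
time: 45.82
ee_pos: [0.5805, 0.0442, 0.1985]
tcp_rot: [0.999, 0.044, -0.001, -0.002]
force: [0.8, -0.1, -2.9]
grip_width: 0.0609
```

send_rows(deltas=[[50,0,0,0,0],[50,0,0,15,0],[50,0,0,42,0],[50,0,0,70,0],[50,0,0,90,0],[50,0,0,94,0],[50,0,0,94,0],[50,0,0,94,0]])

```text
time: 46.82
ee_pos: [0.5814, 0.0446, 0.1058]
tcp_rot: [0.999, 0.044, 0.001, -0.002]
force: [0.1, -0.1, -4.1]
grip_width: 0.0609
```

```bash
python3 -c "
from plan import *
p=env.grab_frame('side'); cv2.imwrite('pics/s19.png',cv2.resize(p['color'][138:270,222:356],None,fx=4.5,fy=4.5,interpolation=cv2.INTER_CUBIC))
rel((.5813,.043,.0955,.087))
"
```

```text
t 46.88 p [0.5814 0.0446 0.1059] psi 0.087 w 0.0612 F [-0.  -0.2 -2.9]
[0.5813, 0.043, 0.0955, 0.087] -> [-0.2, 1.6, 10.4] 0.0
```

View pics/s19.png

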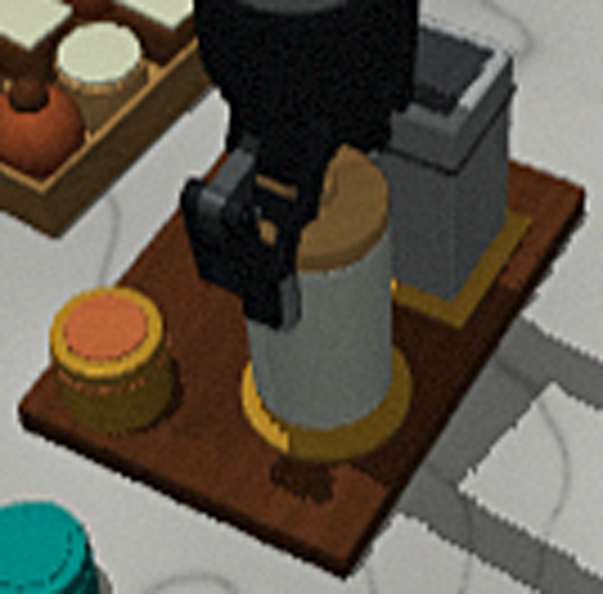

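send_rows(deltas=[[50,-0.2,1.6,4,0],[50,-0.2,1.6,8,0],[50,-0.2,1.6,9.5,0],[50,-0.2,1.6,10.5,0],[50,-0.2,1.6,11.5,0],[50,-0.2,1.6,12,0],[50,-0.2,1.6,12,0]])

```text
time: 47.75
ee_pos: [0.5815, 0.0431, 0.0944]
tcp_rot: [0.999, 0.044, 0.001, -0.002]
force: [-1.2, -0.1, 1.0]
grip_width: 0.0612
```

```bash
python3 -c "
from plan import *
p=env.grab_frame('side'); cv2.imwrite('pics/s20.png',cv2.resize(p['color'][138:270,222:356],None,fx=4.5,fy=4.5,interpolation=cv2.INTER_CUBIC))
rel((.5813,.043,.0945,.087))
"
```

```text
t 47.8 p [0.5815 0.0431 0.0944] psi 0.087 w 0.0613 F [-2.8  0.3  2.8]
[0.5813, 0.043, 0.0945, 0.087] -> [-0.2, 0.1, -0.1] 0.0
```

View pics/s20.png

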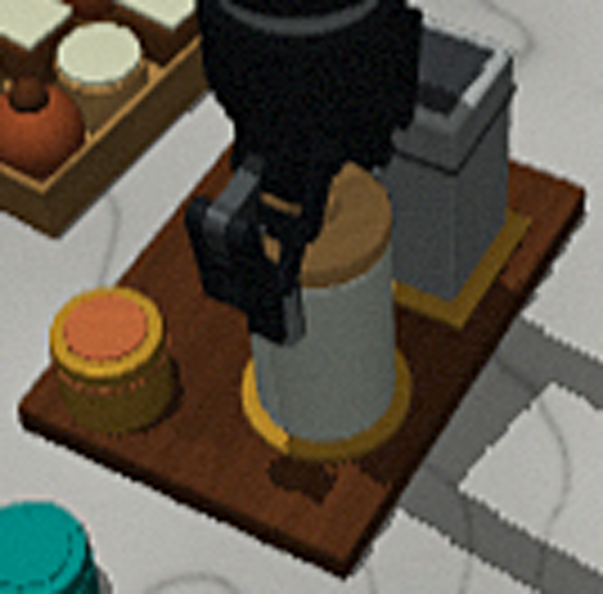

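send_rows(deltas=[[63,0,0,0,0],[67,0,0,0,0],[72,0,0,0,0],[76,0,0,0,0],[76,0,0,-5,0],[76,0,0,-25,0],[76,0,0,-60,0],[76,0,0,-100,0],[76,0,0,-135,0],[76,0,0,-150,0],[76,0,0,-150,0]])

```text
time: 49.18
ee_pos: [0.5818, 0.0424, 0.2454]
tcp_rot: [0.999, 0.044, 0.002, -0.002]
force: [-0.3, 0.6, -0.4]
grip_width: 0.076
```

send_rows(deltas=[[80,-10,0,0,0],[80,-35,0,0,0],[80,-70,0,0,0],[80,-105,0,0,0],[80,-135,0,0,0],[80,-150,0,0,0],[80,-150,0,0,0],[80,-150,0,0,0]])

```text
time: 50.18
ee_pos: [0.4331, 0.0293, 0.2447]
tcp_rot: [0.999, 0.044, 0.002, -0.002]
force: [-0.0, 0.1, 0.3]
grip_width: 0.0798
```

Run:
```python
from plan import *
rel()
for n in("top","side"):
    p=env.grab_frame(n); cv2.imwrite(f'pics/{n}21.png',p['color'])
    if n=="top":
        cv2.imwrite("pics/t21d.png",cv2.resize(p['color'][132:212,274:380],None,fx=7,fy=7,interpolation=cv2.INTER_CUBIC))
    else:
        cv2.imwrite('pics/s21.png',cv2.resize(p['color'][60:400,140:540],None,fx=1.75,fy=1.75,interpolation=cv2.INTER_CUBIC))
        cv2.imwrite('pics/s21d.png',cv2.resize(p['color'][138:270,222:356],None,fx=4.5,fy=4.5,interpolation=cv2.INTER_CUBIC))
```

```text
t 50.17 p [0.4331 0.0293 0.2447] psi 0.087 w 0.0798 F [-0.   0.1  0.3]
```

View pics/s21.png

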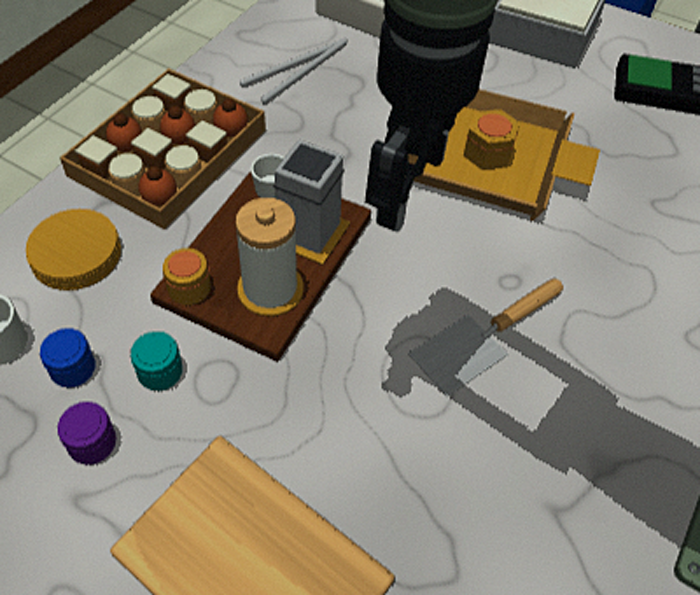

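View pics/s21d.png

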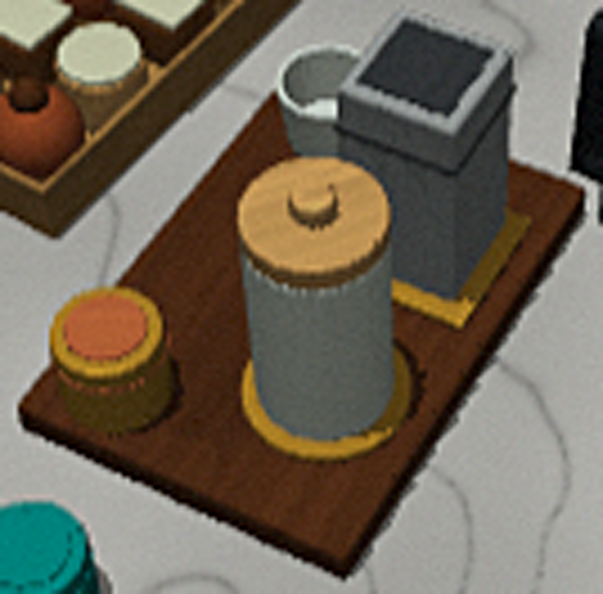

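View pics/t21d.png

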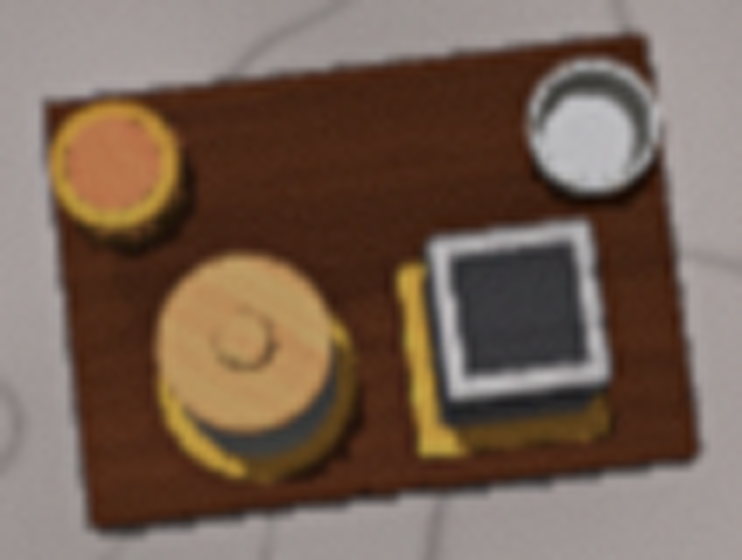

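Run:
```python
exec(open("fit0.py").read().split("X,Y=")[0].replace('P={n:env.grab_frame(n) for n in("side","top")}','import pickle;P=pickle.load(open("cal.pkl","rb"))'))
h=.029
fit("tin",[("top",[(427,242),(592,220),(608,388),(447,403)],[(h,h),(h,-h),(-h,-h),(-h,h)],.139),
 ("side",[(405,15),(513,55),(460,137),(338,98)],[(h,-h),(-h,-h),(-h,h),(h,h)],.139)],[.59,-.05,.09])
for n,l in(("top",(245,341)),("side",(314,219))): print("jar",n,unproj(P[n],px(n,[l]),.142).round(4))
```

```text
tin both [ 0.5889 -0.0519  0.0978] rms px 0.84
tin top [ 0.5898 -0.0534  0.0795] rms px 0.26
tin side [ 0.5877 -0.05    0.1134] rms px 0.8
jar top [[0.5824 0.0419 0.142 ]]
jar side [[0.5798 0.0455 0.142 ]]
```

```bash
python3 -c "
from h import env
print(env.sign_off(), env.state()['time'])"
```

```text
the job is handed in; nothing more can be done
the job is handed in; nothing more can be done
```

The job is done in the order you asked, and I handed it in at about 50 s of the 128 s allowed. I first stood the jar and the square tin upright on the side board. Then I lifted the hexagonal tin out and set it flat near the middle of the pastry tray. Only after that did I put the square tin and then the jar back on their cards.

**Last checks with both cameras:**
- **Square tin:** about 1 mm from the centre of its card. Its angle is 0.098 rad against the card's 0.087.
- **Jar:** about 1–2 mm from the centre of its card.
- **Other things:** the jar and all the tins are upright. The low round tin and the ramekin show at the same pixels as at the start. The gripper is clear of everything.

**Where the checks disagreed:**
- **Camera positions:** the two cameras differ by 2–4 mm at the height of the tall ones' tops, so the centring figures above are averages of the two.
- **Tin angle:** the top camera puts it at 0.080 rad and the side camera at 0.113.
- **Bottom edges:** a side-camera check of the tin's bottom edges, made before I let go, put it about 1–2 mm off centre. I left it there.

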